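# Load the pressure canner and clamp its lid down evenly

## Robot

A 6-joint arm with a two-finger parallel gripper is mounted at the origin on the work surface; the furniture and walls round the work are solid. World frame = base frame: x ahead of the robot, y to its left, z up, the work surface at z = 0. Lengths are in m, angles in degrees, forces in N, time in s.
With the tool pointing down it reaches from about 0.375 to 0.9 m from the base axis. Payload 3.1 kg.
Tool frame: the origin (TCP) lies where the fingers leave the gripper's body, on its centre line; the fingertips stand 73 mm ahead of it and the grasp point (between the pads) lies 54 mm ahead of it (tip_reach is the distance from the TCP to the fingertips, in m); x points along the fingers, y is the direction in which the jaws open and shut, and the axes are right-handed (so a half turn about x gives the same grasp; the last joint's range is limited). The gripper opens to 85 mm and grips with 20 to 120 N. Pads are 22 mm wide; open, the fingers measure 114 mm over their backs; the gripper's body (76 mm by 85 mm) begins 54 mm behind the grasp point. The pads swing forward as they close: fully open they stand 13 mm farther back than shut.
Start: joints at [-84.712, 30.224, 82.088, -0, 67.689, -10.227], TCP at [0.167, -0.602, 0.304] pointing down, gripper open.
Joint ranges: [-176.69, 176.69], [-43.24, 126.21], [12.49, 139.97], [-82, 262], [0, 151.66], [-163.58, 163.58]. Speed limits (degrees/s): [159.86, 159.86, 180, 180, 180, 180].

## Interface

Orientations are given as a 3x3 rotation matrix whose columns are the frame's x, y, z axes.
In Python, from station import sense, camera, sign_off, recognise, masks_of, tip_reach gives the robot as it stands.
- The arm moves only by the tool step_arm, never from a script. Its argument "commands" is a list of rows, each a list of 6 numbers: the shift along the world's x, y, z in units of 50 mm (1.0 is 50 mm), then the turn, a rotation vector about the world's x, y, z in units of 5 degrees (1.0 is 5 degrees). A call has exactly 8 rows; each row is the pose to reach, as a shift and turn from the pose commanded when the call began; what a row does not reach only later rows make up. A row lasts 1/10 s, in which the tool goes at most 50 mm and 8.59 degrees, less where a joint would pass 70% of its speed; a pose out of reach is approached as far as the arm can. A call with a gripper value outside its range is refused whole. "hand" is the opening, from 0 (shut) to 1 (fully open), set as the call begins (left out, the last holds). The fingers move at their own pace and stop on an object; the grip force is fixed at half the most. Time passes only in rows, so rows that repeat a pose let the fingers close, or fill a call up. It gives the time, the measured TCP pose, the force and the opening at its end, in the units of the state.
- sense(): the state, without advancing time (a new reading comes with each control period).
- camera(name): name is "side" or "top"; returns a dict with "image" (384x512x3 uint8, red, green, blue), "intrinsics" (3x3 intrinsics, pixels), "R" (3x3) and "t" (3): a world point X has camera coordinates R X + t. Camera axes: x right, y down, z forward; pixel columns grow to the right and rows downward; lengths in m; the calibration is good to about 2 mm. A picture is of the moment at which its call begins. There is no depth.
- sign_off(): hands the job in, once; it reports no verdict.
Trained networks look in a picture, given as the dict that the camera call returned (one of the last four; its "shot" number tells which), for a name from the list of things; names that differ only in an ending like _2 or _b are one class to them, and where a whole thing is asked for, a point or a joint stands for the part that bears it (a point fixed in the world has none). Each returns a list of dicts, best first, with "conf" (0 to 1); they miss things now and then, are a little off and sometimes report something else, mostly with a low value. They report only what shows in the picture. A call takes as long as a camera call. They do not tell look-alikes from the thing itself.
- recognise(picture, query): "extent" ([left, top, width, height] in pixels, round what is visible of it).
- masks_of(picture, query): "region" (384x512 bool, what is visible of it) and "extent" ([left, top, width, height] in pixels, round what is visible of it).
The state is a dict: "clock": time; "joint_positions": joint angles; "qvel": joint speeds; "effort": joint torques, N m; "position": TCP position; "orientation": TCP orientation; "force": force on the tool from outside, world axes, zero at the start; "torque": the same for the moment, N m; "width": finger opening in m.
Only numpy, scipy, OpenCV 4.12 (cv2) and the standard library are available. Lean on these libraries where they do the work, as an engineer would, in place of code of your own. Each camera call takes 0.05 s, during which the arm holds its last target. There are 200 camera calls.

## Task

Stand all the preserving jars upright in the pressure canner, in one straight row along the middle of its rack, side by side with no more than a finger's width between neighbours; then lay the lid squarely on the gasket. Tighten the four clamp knobs clockwise in two passes, each time crossing over to the diagonally opposite knob before doing the other two, so that the lid is drawn down evenly: first pass all four about half way (about an eighth of a turn each), second pass all four fully home, and leave the other things on the table alone.

Things in the scene. Friction and masses are not known exactly. Their poses are not given: they have to be found in the camera images.
- canner: Oblong aluminium pressure canner, open on top, fixed to the table. Origin: centre of its underside; x along its length, y across, z up. Opening 260 mm along x, 124 along y; straight walls; rim flange 294 x 158 mm, top at z = 84 mm; black gasket on it, top at z = 88. A clamp stands outside each end of both long sides, upright axes at x = +-85, y = +-99 mm. A grip sticks out 33 mm at each end.
- canner_rack (a point): Centre of the flat slotted rack in the canner, 12 mm above the canner's underside: the jars stand on it, in a row along x, the canner's long axis (middle line y = 0).
- canner_lid: Loose flat lid of the canner, 294 x 158 mm, 0.36 to 0.57 kg, lying right way up on the table at the left. Origin: centre of its underside; x along its length, z up; fits either way round. A spigot 252 x 116 mm, 8 mm deep, drops into the opening with 4 mm play all round; the flange (top at z = 13.5 mm) then lies on the soft gasket. A weight and a gauge stand at x = +-88 mm, up to z = 53.
- canner_seat (a point): Where the lid's origin comes to lie when it rests on the gasket, 80 mm above the canner's origin, lid's x along the canner's x (either way); the tightened clamps draw it some 3 mm lower.
- lid_handle (a point): Middle of the black bar handle on the lid: the bar runs along the lid's x, 104 mm long, 18 mm wide, 19 mm high, centre 52.5 mm above the lid's origin, with 20 mm free under it; pinch it across its width from above.
- jar_0: Filled, closed preserving jar with a steel screw lid, 54 mm across, 66 mm high, 0.2 kg; origin: centre of its underside, z up. Two to four such jars stand on the table at the right of the canner.
- jar_1: Filled, closed preserving jar with a steel screw lid, 54 mm across, 66 mm high, 0.2 kg; origin: centre of its underside, z up. Two to four such jars stand on the table at the right of the canner.
- jar_2: Filled, closed preserving jar with a steel screw lid, 54 mm across, 66 mm high, 0.2 kg; origin: centre of its underside, z up. Two to four such jars stand on the table at the right of the canner.
- jar_3: Filled, closed preserving jar with a steel screw lid, 54 mm across, 66 mm high, 0.2 kg; origin: centre of its underside, z up. Two to four such jars stand on the table at the right of the canner.
- clamp_fl (a joint): Turn of the far left clamp (canner x = +85, y = +99 mm), rad, growing CLOCKWISE seen from above: 0 to 0.15 at the start (slack: arm along the canner's side, clear of the lid), stop at 1.6 (home: arm square across the rim). It sinks 4 mm per rad on its thread; the 37 mm arm covers the lid's edge from about 0.4, presses from about 0.9, stays where left. Turning takes 0.1 to 0.4 N m.
- clamp_fl_grip (a point): Middle of the black bar knob of the far left clamp, on the clamp's axis, 127 mm above the table when slack: the bar is 54 mm long, 14 thick, 25 high; the point's x axis lies along bar and arm, towards the arm's free end, z up, and turns with them. Pinch it across its thickness from above; turn in place.
- clamp_fr (a joint): Turn of the far right clamp (canner x = +85, y = -99 mm), rad, growing CLOCKWISE seen from above: 0 to 0.15 at the start (slack: arm along the canner's side, clear of the lid), stop at 1.6 (home: arm square across the rim). It sinks 4 mm per rad on its thread; the 37 mm arm covers the lid's edge from about 0.4, presses from about 0.9, stays where left. Turning takes 0.1 to 0.4 N m.
- clamp_fr_grip (a point): Middle of the black bar knob of the far right clamp, on the clamp's axis, 127 mm above the table when slack: the bar is 54 mm long, 14 thick, 25 high; the point's x axis lies along bar and arm, towards the arm's free end, z up, and turns with them. Pinch it across its thickness from above; turn in place.
- clamp_nl (a joint): Turn of the near left clamp (canner x = -85, y = +99 mm), rad, growing CLOCKWISE seen from above: 0 to 0.15 at the start (slack: arm along the canner's side, clear of the lid), stop at 1.6 (home: arm square across the rim). It sinks 4 mm per rad on its thread; the 37 mm arm covers the lid's edge from about 0.4, presses from about 0.9, stays where left. Turning takes 0.1 to 0.4 N m.
- clamp_nl_grip (a point): Middle of the black bar knob of the near left clamp, on the clamp's axis, 127 mm above the table when slack: the bar is 54 mm long, 14 thick, 25 high; the point's x axis lies along bar and arm, towards the arm's free end, z up, and turns with them. Pinch it across its thickness from above; turn in place.
- clamp_nr (a joint): Turn of the near right clamp (canner x = -85, y = -99 mm), rad, growing CLOCKWISE seen from above: 0 to 0.15 at the start (slack: arm along the canner's side, clear of the lid), stop at 1.6 (home: arm square across the rim). It sinks 4 mm per rad on its thread; the 37 mm arm covers the lid's edge from about 0.4, presses from about 0.9, stays where left. Turning takes 0.1 to 0.4 N m.
- clamp_nr_grip (a point): Middle of the black bar knob of the near right clamp, on the clamp's axis, 127 mm above the table when slack: the bar is 54 mm long, 14 thick, 25 high; the point's x axis lies along bar and arm, towards the arm's free end, z up, and turns with them. Pinch it across its thickness from above; turn in place.
- twist_timer: Bystander, leave alone: wind-up kitchen timer, 66 mm across, 48 mm high, in front of the jars.
- steel_cup: Bystander, leave alone: small empty steel cup, 64 mm across, 36 mm high, beyond the jars.
Not all that is in view belongs to the job. Leave any purple or turquoise look-alike of the jar_2 alone.

How it is judged (in metres and radians):
On the way, in this order (a step that is already met when the one before it is completed fails the run):
1. all the jars stand upright and released in one row along the middle of the rack, the lid still off (y of jar_0 in the frame of canner between -0.012 and 0.012 m and x of jar_0 in the frame of canner between -0.108 and 0.108 m and z of jar_0 in the frame of canner between 0.007 and 0.018 m and angle between each of jar_0, jar_1, jar_2, jar_3's own z axis and vertical below 0.1 rad and y of jar_1 in the frame of canner between -0.012 and 0.012 m and x of jar_1 in the frame of canner between -0.108 and 0.108 m and z of jar_1 in the frame of canner between 0.007 and 0.018 m and y of jar_2 in the frame of canner between -0.012 and 0.012 m and x of jar_2 in the frame of canner between -0.108 and 0.108 m and z of jar_2 in the frame of canner between 0.007 and 0.018 m and y of jar_3 in the frame of canner between -0.012 and 0.012 m and x of jar_3 in the frame of canner between -0.108 and 0.108 m and z of jar_3 in the frame of canner between 0.007 and 0.018 m and (horizontal distance between jar_0 and jar_1 below 0.072 m or horizontal distance between jar_0 and jar_2 below 0.072 m or horizontal distance between jar_0 and jar_3 below 0.072 m) and (horizontal distance between jar_1 and jar_0 below 0.072 m or horizontal distance between jar_1 and jar_2 below 0.072 m or horizontal distance between jar_1 and jar_3 below 0.072 m) and (horizontal distance between jar_2 and jar_0 below 0.072 m or horizontal distance between jar_2 and jar_1 below 0.072 m or horizontal distance between jar_2 and jar_3 below 0.072 m) and (horizontal distance between jar_3 and jar_0 below 0.072 m or horizontal distance between jar_3 and jar_1 below 0.072 m or horizontal distance between jar_3 and jar_2 below 0.072 m) and (horizontal distance between any of jar_0, jar_1 and jar_2 below 0.072 m or horizontal distance between any of jar_0, jar_1 and jar_3 below 0.072 m) and (horizontal distance between any of jar_0, jar_2 and jar_1 below 0.072 m or horizontal distance between any of jar_0, jar_2 and jar_3 below 0.072 m) and (horizontal distance between any of jar_0, jar_3 and jar_1 below 0.072 m or horizontal distance between any of jar_0, jar_3 and jar_2 below 0.072 m) and linear speed of each of jar_0, jar_1, jar_2, jar_3 below 0.02 m/s and horizontal distance between canner_lid and canner above 0.1 m), for 0.2 s.
2. the lid lies squarely on the gasket (horizontal distance between canner_lid and canner below 0.01 m and angle between the x axis of canner_lid and the x axis of canner, either way round below 0.08 rad and angle between canner_lid's own z axis and vertical below 0.03 rad and z of canner_lid in the frame of canner below 0.0815 m), for 0.2 s.
3. first pass: all four clamps about half way (value of joint clamp_fl between 0.45 and 1.2 rad and value of joint clamp_fr between 0.45 and 1.2 rad and value of joint clamp_nl between 0.45 and 1.2 rad and value of joint clamp_nr between 0.45 and 1.2 rad and horizontal distance between canner_lid and canner below 0.01 m and angle between the x axis of canner_lid and the x axis of canner, either way round below 0.08 rad and angle between canner_lid's own z axis and vertical below 0.03 rad), for 0.2 s.
4. second pass: all four clamps home (value of joint each of clamp_fl, clamp_fr, clamp_nl, clamp_nr above 1.4 rad and horizontal distance between canner_lid and canner below 0.01 m and angle between the x axis of canner_lid and the x axis of canner, either way round below 0.08 rad and angle between canner_lid's own z axis and vertical below 0.03 rad), for 0.2 s.
At the end, for the whole second after the job is handed in: All jars stand upright on the rack within 12 mm of the middle line, neighbours at most 72 mm apart centre to centre; the lid lies within 10 mm and 0.08 rad of the canner, level to 0.03 rad, its origin under 78.5 mm above the canner's; all clamps beyond 1.4 rad (all of step 4 and y of jar_0 in the frame of canner between -0.012 and 0.012 m and x of jar_0 in the frame of canner between -0.108 and 0.108 m and z of jar_0 in the frame of canner between 0.007 and 0.018 m and angle between each of jar_0, jar_1, jar_2, jar_3's own z axis and vertical below 0.1 rad and y of jar_1 in the frame of canner between -0.012 and 0.012 m and x of jar_1 in the frame of canner between -0.108 and 0.108 m and z of jar_1 in the frame of canner between 0.007 and 0.018 m and y of jar_2 in the frame of canner between -0.012 and 0.012 m and x of jar_2 in the frame of canner between -0.108 and 0.108 m and z of jar_2 in the frame of canner between 0.007 and 0.018 m and y of jar_3 in the frame of canner between -0.012 and 0.012 m and x of jar_3 in the frame of canner between -0.108 and 0.108 m and z of jar_3 in the frame of canner between 0.007 and 0.018 m and (horizontal distance between jar_0 and jar_1 below 0.072 m or horizontal distance between jar_0 and jar_2 below 0.072 m or horizontal distance between jar_0 and jar_3 below 0.072 m) and (horizontal distance between jar_1 and jar_0 below 0.072 m or horizontal distance between jar_1 and jar_2 below 0.072 m or horizontal distance between jar_1 and jar_3 below 0.072 m) and (horizontal distance between jar_2 and jar_0 below 0.072 m or horizontal distance between jar_2 and jar_1 below 0.072 m or horizontal distance between jar_2 and jar_3 below 0.072 m) and (horizontal distance between jar_3 and jar_0 below 0.072 m or horizontal distance between jar_3 and jar_1 below 0.072 m or horizontal distance between jar_3 and jar_2 below 0.072 m) and (horizontal distance between any of jar_0, jar_1 and jar_2 below 0.072 m or horizontal distance between any of jar_0, jar_1 and jar_3 below 0.072 m) and (horizontal distance between any of jar_0, jar_2 and jar_1 below 0.072 m or horizontal distance between any of jar_0, jar_2 and jar_3 below 0.072 m) and (horizontal distance between any of jar_0, jar_3 and jar_1 below 0.072 m or horizontal distance between any of jar_0, jar_3 and jar_2 below 0.072 m) and linear speed of each of jar_0, jar_1, jar_2, jar_3, canner_lid below 0.02 m/s and z of canner_lid in the frame of canner below 0.0785 m); the robot touches nothing.
It fails at once if two clamps next to each other are past a pass's mark (0.45 rad for the first pass, 1.2 rad for the second) while the other two are both short of it: the diagonally opposite one must come second ((value of joint each of clamp_fl, clamp_fr above 0.45 rad and value of joint each of clamp_nl, clamp_nr below 0.45 rad) or (value of joint each of clamp_nl, clamp_nr above 0.45 rad and value of joint each of clamp_fl, clamp_fr below 0.45 rad) or (value of joint each of clamp_fl, clamp_nl above 0.45 rad and value of joint each of clamp_fr, clamp_nr below 0.45 rad) or (value of joint each of clamp_fr, clamp_nr above 0.45 rad and value of joint each of clamp_fl, clamp_nl below 0.45 rad) or (value of joint each of clamp_fl, clamp_fr above 1.2 rad and value of joint each of clamp_nl, clamp_nr below 1.2 rad) or (value of joint each of clamp_nl, clamp_nr above 1.2 rad and value of joint each of clamp_fl, clamp_fr below 1.2 rad) or (value of joint each of clamp_fl, clamp_nl above 1.2 rad and value of joint each of clamp_fr, clamp_nr below 1.2 rad) or (value of joint each of clamp_fr, clamp_nr above 1.2 rad and value of joint each of clamp_fl, clamp_nl below 1.2 rad)).
It fails at once if a clamp is beyond 1.2 rad while another is still short of 0.4 rad: tightened in one go ((value of joint clamp_fl above 1.2 rad and value of joint any of clamp_fr, clamp_nl, clamp_nr below 0.4 rad) or (value of joint clamp_fr above 1.2 rad and value of joint any of clamp_fl, clamp_nl, clamp_nr below 0.4 rad) or (value of joint clamp_nl above 1.2 rad and value of joint any of clamp_fl, clamp_fr, clamp_nr below 0.4 rad) or (value of joint clamp_nr above 1.2 rad and value of joint any of clamp_fl, clamp_fr, clamp_nl below 0.4 rad)).
It fails at once if a bystander is moved more than 30 mm or knocked over (distance of any of twist_timer, steel_cup from where it was at the start of the episode above 0.03 m or angle between any of twist_timer, steel_cup's own z axis and vertical above 0.5 rad).
Of jar_0, jar_1, jar_2, jar_3 only 2 to 4 are there at a start; the rules pass over those that are not, and their reading is None.
At some moment in a run one of canner_lid may be knocked a few centimetres aside while the robot is not near it.
Once in a run the grip may slacken for a moment while it holds something.
It also fails if it takes over 210 s, if anything falls off the work surface, if the arm or the gripper's body presses on something with over 40 N, if the wrist force passes 120 N, or if a joint passes its speed limit or range.

## Working session

There is one attempt and no reset: what is moved stays moved. The work goes in short steps, Python scripts to look and compute and a tool call to move; the robot and the scene stay as the last step left them, time stands still between calls to the robot, and variables do not carry over. Pictures are saved under pics/ and viewed, about 12 in all and at most 16, crops included, and the job is handed in when it is done.

Besides the shell and the picture viewer there is one more tool, called after ">>>" by a JSON object that holds its "name" and its "arguments", one argument or row to a line. step_arm: Moves the arm, as the interface text tells. Its arguments: {"type":"object","properties":{"commands":{"type":"array"},"hand":{"type":"number"}},"required":["commands"]}

```bash
mkdir -p pics; ls; python3 - <<'E'
from station import *
import cv2,numpy as np
s=sense(); print(s)
for n in("top","side"):
    p=camera(n); cv2.imwrite(f"pics/{n}0.png",cv2.resize(p["image"][:,:,::-1],(800,600)))
    print(n,p["intrinsics"],p["R"],p["t"])
    for q in("canner","canner_lid","jar_0","clamp_fl","twist_timer","steel_cup","lid_handle","clamp_fl_grip"):
        print(q,[(np.round(d["extent"]).astype(int).tolist(),round(d["conf"],2)) for d in recognise(p,q)])
E
```

```text
pics
{'clock': 0.0, 'joint_positions': array([-8.47128105e+01,  3.02773781e+01,  8.21576137e+01, -2.13349453e-03,
        6.76892149e+01, -1.02266686e+01]), 'qvel': array([ 0.03108922, -0.02685706, -0.00328668, -0.00215984, -0.12823226,
       -0.02500881]), 'effort': array([-6.01310830e-05, -4.42344189e+01, -1.78025347e+01, -3.46923534e-04,
        8.30892037e-03,  6.74637988e-06]), 'position': array([ 0.16714357, -0.60164273,  0.30294366]), 'orientation': array([[-2.34061812e-04,  2.67484847e-01, -9.63562038e-01],
       [ 2.15541452e-03, -9.63559692e-01, -2.67484719e-01],
       [-9.99997650e-01, -2.13948357e-03, -3.51008196e-04]]), 'force': array([ 0.10948646, -0.62763123, -0.44807663]), 'torque': array([-0.03325846,  0.01496036, -0.00533909]), 'width': 0.08525028157574699}
top [[442.5371928    0.         250.15716487]
 [  0.         442.5371928  189.26584689]
 [  0.           0.           1.        ]] [[ 0.02783396 -0.99961167 -0.00133206]
 [-0.99159423 -0.02744222 -0.12644291]
 [ 0.12635726  0.00484027 -0.99197299]] [-0.0690217   0.53811729  1.30422224]
canner [([201, 129, 87, 
[... 656 characters left out ...]
1.        ]] [[ 0.98696716 -0.16042211  0.01267181]
 [-0.06727006 -0.48283493 -0.8731238 ]
 [ 0.14618675  0.86089208 -0.48733382]] [-0.52249977  0.1057669   1.32095163]
canner [([221, 171, 93, 57], 0.7), ([252, 269, 20, 32], 0.28)]
canner_lid [([204, 163, 76, 26], 0.74)]
jar_0 [([284, 268, 20, 37], 0.93), ([207, 258, 17, 30], 0.81), ([215, 278, 19, 32], 0.74), ([277, 243, 14, 27], 0.71), ([244, 248, 22, 25], 0.7), ([252, 268, 19, 33], 0.68)]
clamp_fl [([281, 168, 21, 17], 0.53), ([283, 196, 24, 23], 0.26)]
twist_timer [([210, 239, 21, 25], 0.6)]
steel_cup [([304, 245, 25, 16], 0.77)]
lid_handle [([206, 161, 66, 27], 0.65)]
clamp_fl_grip [([284, 173, 9, 12], 0.64), ([285, 270, 19, 33], 0.32)]
```

```bash
python3 - <<'E'
import cv2
a=cv2.imread("pics/top0.png");b=cv2.imread("pics/side0.png")
# resized scale 1.5625
c=a[190:420,140:640]; cv2.imwrite("pics/top0c.png",cv2.resize(c,(800,368),interpolation=cv2.INTER_CUBIC))
E
```

```text
(no output)
```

View pics/top0.png

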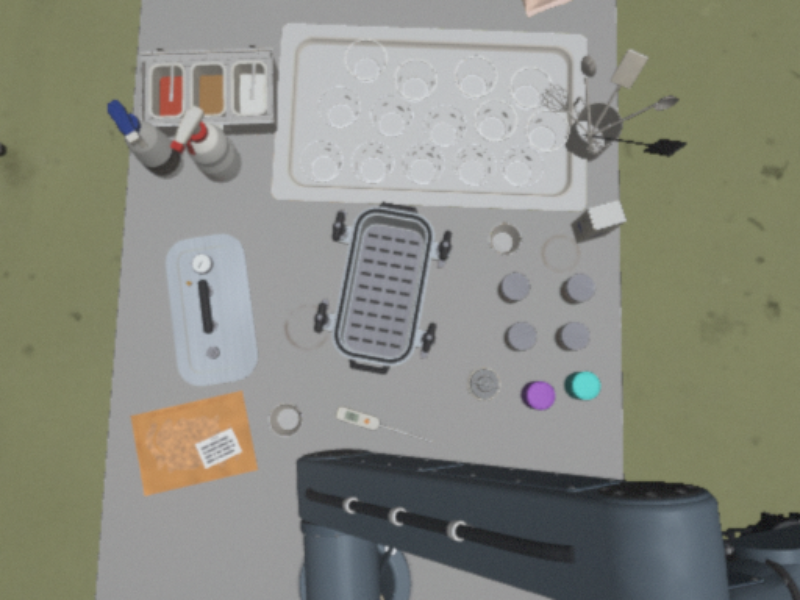

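View pics/side0.png

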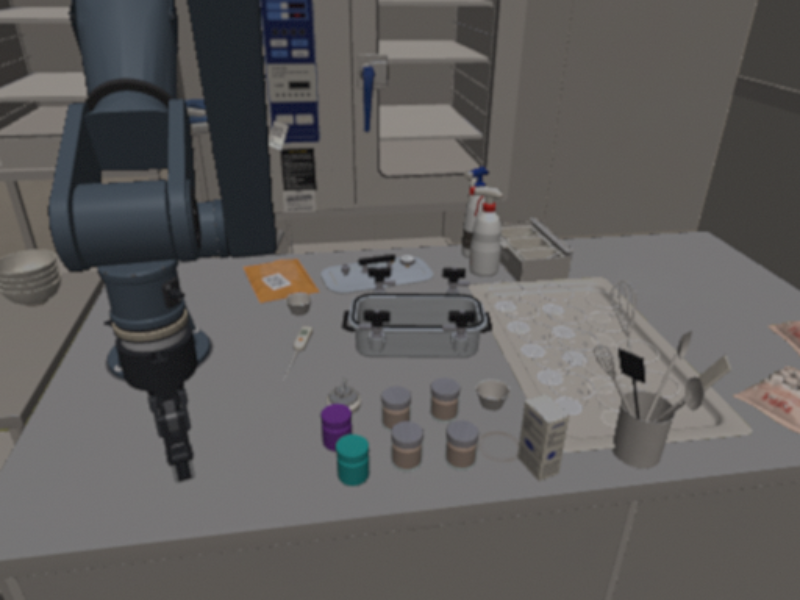

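View pics/top0c.png

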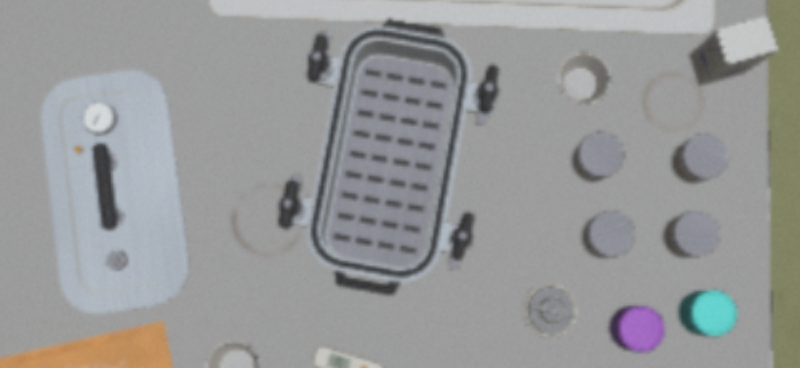

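The top view shows four grey-lidded jars at (800×600) px (515,287), (579,289), (521,336) and (574,336). Things that could be mistaken for jars:
- purple look-alike at (539,395)
- turquoise look-alike at (585,386)
- timer at (485,383)
- steel cup at (503,239)
- another cup at (286,420)

The crop confirms that the four grey ones are the jars. The canner is at (385,287) and the lid at (211,310).

```bash
cat > h.py <<'E'
from station import *
import cv2,numpy as np
from scipy.optimize import least_squares
def proj(p,X):
    c=np.atleast_2d(X)@p["R"].T+p["t"]; u=c@p["intrinsics"].T; return u[:,:2]/u[:,2:]
def ray(p,uv,z):
    d=p["R"].T@np.linalg.solve(p["intrinsics"],[uv[0],uv[1],1.]); o=-p["R"].T@p["t"]
    return o+d*(z-o[2])/d[2]
a=np.linspace(0,2*np.pi,48)
def cyl(x,y,r,h,z0=0): return np.vstack([np.c_[x+r*np.cos(a),y+r*np.sin(a),0*a+z] for z in(z0,z0+h)])
def box(uv): return np.r_[uv.min(0),uv.max(0)]
def mbox(m):
    r,c=np.where(m); return np.array([c.min(),r.min(),c.max()+1,r.max()+1.])-0.5
def jarfit(obs,x0,r=.027,h=.066,z0=0):
    f=lambda v:np.concatenate([box(proj(p,cyl(v[0],v[1],r,h,z0)))-b for p,b in obs])
    s=least_squares(f,x0,loss="soft_l1"); return s.x,np.abs(s.fun).max()
E
python3 - <<'E'
from h import *
T=camera("top");S=camera("side")
mt=[(mbox(m["region"]),m["conf"]) for m in masks_of(T,"jar_0")]
ms=[(mbox(m["region"]),m["conf"]) for m in masks_of(S,"jar_0")]
for n,g in dict(j0=(515,287),j1=(579,289),j2=(521,336),j3=(574,336),pur=(539,395),tur=(585,386)).items():
    w=ray(T,np.array(g)/1.5625,.066)[:2]
    def near(p,L):
        e=box(proj(p,cyl(*w,.027,.066))); L=[b for b,_ in L if np.abs(b-e).mean()<8]
        return min(L,key=lambda b:np.abs(b-e).sum()) if L else None
    for nm,obs in(("T",[(T,near(T,mt))]),("S",[(S,near(S,ms))]),("TS",[(T,near(T,mt)),(S,near(S,ms))])):
        obs=[o for o in obs if o[1] is not None]
        if obs: x,r=jarfit(obs,w); print(n,nm,np.round(w,4),np.round(x,4),round(r,2))
for q,z in(("twist_timer",.024),("steel_cup",.02)):
    for m in masks_of(T,q)[:1]:
        b=mbox(m["region"]); print(q,ray(T,(b[:2]+b[2:])/2,z),m["conf"])
# dark segmentation in top
g=T["image"].max(2).astype(int)
n,l,st,c=cv2.connectedComponentsWithStats(((g<75)).astype(np.uint8)[:270],connectivity=8)
for i in range(1,n):
    if st[i,4]>15: print(i,st[i],np.round(c[i],1))
E
```

```text
j0 S [ 0.5589 -0.2885] [ 0.5621 -0.2865] 0.33
j0 TS [ 0.5589 -0.2885] [ 0.5621 -0.2865] 0.33
j1 T [ 0.5584 -0.4094] [ 0.5637 -0.4127] 0.32
j1 S [ 0.5584 -0.4094] [ 0.562  -0.4124] 0.61
j1 TS [ 0.5584 -0.4094] [ 0.5627 -0.4124] 0.65
j2 T [ 0.4664 -0.3002] [ 0.4666 -0.3011] 0.74
j2 TS [ 0.4664 -0.3002] [ 0.4666 -0.3011] 0.74
j3 T [ 0.4692 -0.3995] [ 0.4695 -0.4029] 1.42
j3 TS [ 0.4692 -0.3995] [ 0.4695 -0.4029] 1.42
pur T [ 0.3578 -0.334 ] [ 0.3575 -0.3401] 0.98
pur S [ 0.3578 -0.334 ] [ 0.3579 -0.3338] 1.02
pur TS [ 0.3578 -0.334 ] [ 0.3576 -0.338 ] 1.87
tur T [ 0.3768 -0.4194] [ 0.3785 -0.422 ] 0.38
tur S [ 0.3768 -0.4194] [ 0.3801 -0.4209] 0.76
tur TS [ 0.3768 -0.4194] [ 0.3794 -0.4217] 0.9
twist_timer [ 0.37766726 -0.23807772  0.024     ] 0.85
steel_cup [ 0.66226839 -0.27568948  0.02      ] 0.8
1 [387  87  11   3  22] [390.6  88.2]
2 [412  89  27  11 185] [425.   93.7]
5 [ 0 93  4  7 22] [ 1.4 95.9]
6 [ 94  96  21  16 140] [106.8 105.2]
7 [245 130  20   5  31] [255.4 132.2]
10 [213 136   7  18  73] [216.4 145.2]
15 [261 138  14  11  17] [268.6 141.5]
16 [368 139   7  10  32] [371.1 143.8]
20 [281 148   7  18  64] [284.2 157.5]
37 [127 180   9  33 159] [131.2 195.9]
47 [201 194   8  18  70] [204.9 203.1]
54 [271 207   7  18  63] [273.9 216. ]
71 [224 231  24   8  73] [235.2 234.9]
75 [362 241   5  13  29] [363.6 246.2]
76 [334 247   4  11  18] [335.2 251.7]
```

```bash
cat >> h.py <<'E'
def rectfit(p,z,x0,hx,hy,mode,band=.02,half=True):
    """refine (x,y,yaw) of a rectangle outline at height z from normal profiles on its straight sides.
    mode 'dark': darkest point; 'edge': strongest gradient. half-sizes are free."""
    g=cv2.GaussianBlur(p["image"],(0,0),.6).mean(2).astype(np.float32)
    v=np.array([*x0,hx,hy],float)
    for it in range(4):
        c,s=np.cos(v[2]),np.sin(v[2]); R=np.array([[c,-s],[s,c]]); pts=[]
        for side in(0,1):
            for sg in(-1,1):
                for t in np.linspace(-.62,.62,41):
                    o=np.linspace(-band,band,81)
                    L=np.zeros((81,2)); L[:,side]=sg*(v[3+side]+o); L[:,1-side]=t*v[4-side]
                    W=np.c_[L@R.T+v[:2],np.full(81,z)]; uv=proj(p,W).astype(np.float32)
                    q=cv2.remap(g,uv[None,:,0],uv[None,:,1],cv2.INTER_CUBIC)[0]
                    k=q if mode=="dark" else -np.abs(np.gradient(q))
                    i=int(np.argmin(k)); pts.append((side,sg,*W[i,:2]))
        def f(w):
            c,s=np.cos(w[2]),np.sin(w[2]); r=[]
            for side,sg,x,y in pts:
                l=((x-w[0])*c+(y-w[1])*s, -(x-w[0])*s+(y-w[1])*c); r.append(sg*l[side]-w[3+side])
            return np.array(r)
        sol=least_squares(f,v,loss="soft_l1",f_scale=.001); v=sol.x; band=max(band*.7,.008)
    return v,np.median(np.abs(sol.fun))
E
python3 - <<'E'
from h import *
T=camera("top")
K=[(284.2,157.5),(216.4,145.2),(204.9,203.1),(273.9,216.)]
w=np.array([ray(T,k,.127)[:2] for k in K]); print(w.round(4))
c=w.mean(0); d=(w[0]+w[1]-w[2]-w[3]); e=(w[1]-w[0]+w[2]-w[3])
print("knobs",c,np.degrees(np.arctan2(d[1],d[0])),np.degrees(np.arctan2(-e[0],e[1])),np.hypot(*d)/2,np.hypot(*e)/2)
yaw=np.arctan2(d[1],d[0])
for hx,hy in((.137,.07),):
    v,r=rectfit(T,.088,[*c,yaw],hx,hy,"dark"); print("gasket",v.round(4),np.degrees(v[2]),r)
h=ray(T,(131.2,195.9),.055); print("handle",h, np.degrees(np.arctan2(*(ray(T,(129,180),.062)-ray(T,(133.5,212.),.062))[[1,0]])))
v,r=rectfit(T,.0135,[h[0],h[1],np.radians(5)],.147,.079,"edge",.03); print("lid",v.round(4),np.degrees(v[2]),r)
p=T["image"].copy()
im=cv2.resize(p[110:270,90:300,::-1],None,fx=3.8,fy=3.8,interpolation=cv2.INTER_CUBIC)
def draw(v,z,col):
    cs,s=np.cos(v[2]),np.sin(v[2]);R=np.array([[cs,-s],[s,cs]])
    L=np.array([[1,1],[1,-1],[-1,-1],[-1,1]])*v[3:5]
    uv=(proj(T,np.c_[L@R.T+v[:2],[z]*4])-[90,110]+.5)*3.8-.5
    cv2.polylines(im,[uv.round().astype(int)],True,col,1)
draw(v,.0135,(0,0,255))
v,r=rectfit(T,.088,[*c,yaw],.137,.07,"dark"); draw(v,.088,(0,255,0))
cv2.imwrite("pics/fit.png",im)
E
```

```text
[[ 0.6215 -0.1486]
 [ 0.6518  0.0451]
 [ 0.4854  0.0712]
 [ 0.4546 -0.1228]]
knobs [ 0.55335815 -0.03878078] -8.821940731648729 -8.957178370905416 0.16864732771287883 0.19625390544892557
gasket [ 0.5517 -0.0382 -0.1537  0.1533  0.0696] -8.806663517304115 0.0002079678136975155
handle [0.50751524 0.2986925  0.055     ] 11.454475930849362
lid [0.5082 0.2994 0.1868 0.1462 0.0781] 10.702600367745276 0.0007553826665290184
```

View pics/fit.png

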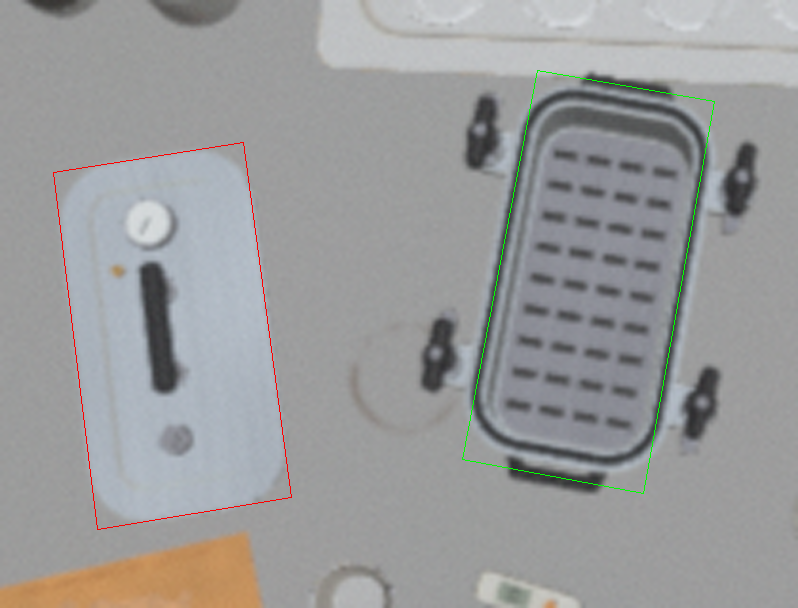

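```bash
python3 - <<'E'
from h import *
T=camera("top")
for hx in(.134,.136,.138):
  for b in(.008,.005):
    v,r=rectfit(T,.088,[.553,-.0388,-.154],hx,.07,"dark",b); print("gasket",v.round(4),np.degrees(v[2]).round(2),r)
E
```

```text
gasket [ 0.5543 -0.0386 -0.1538  0.1373  0.0696] -8.81 0.00019807312304179897
gasket [ 0.5543 -0.0386 -0.1538  0.1372  0.0696] -8.81 0.00019721686961175766
gasket [ 0.5543 -0.0386 -0.154   0.1372  0.0696] -8.82 0.0001842272061333694
gasket [ 0.5543 -0.0386 -0.1538  0.1373  0.0696] -8.81 0.00019911916801601537
gasket [ 0.5543 -0.0386 -0.1538  0.1373  0.0696] -8.81 0.0001912637439046988
gasket [ 0.5543 -0.0386 -0.1538  0.1373  0.0696] -8.81 0.00017799972495043115
```

>>> {"name": "step_arm", "arguments": {
  "commands": [
    [0.9, 0.43, 0, 0, 0, -1.5],
    [1.8, 0.86, 0, 0, 0, -3],
    [2.7, 1.29, 0, 0, 0, -4.86],
    [3.6, 1.72, 0, 0, 0, -4.86],
    [4.5, 2.15, 0, 0, 0, -4.86],
    [5.4, 2.58, 0, 0, 0, -4.86],
    [6.3, 3.01, 0, 0, 0, -4.86],
    [7.1, 3.4, 0, 0, 0, -4.86]
  ],
  "hand": 0.85
}}

```text
clock: 2.1
position: [0.5242, -0.4309, 0.304]
orientation: [[0.0, -0.152, -0.988], [-0.0, -0.988, 0.152], [-1.0, 0.0, -0.0]]
force: [0.6, 0.2, -0.3]
width: 0.0723
```

>>> {"name": "step_arm", "arguments": {
  "commands": [
    [0.6, 0.3, 0, 0, 0, 0],
    [0.82, 0.39, -0.3, 0, 0, 0],
    [0.82, 0.39, -1.2, 0, 0, 0],
    [0.82, 0.39, -2.1, 0, 0, 0],
    [0.82, 0.39, -3.0, 0, 0, 0],
    [0.82, 0.39, -3.7, 0, 0, 0],
    [0.82, 0.39, -4.16, 0, 0, 0],
    [0.82, 0.39, -4.16, 0, 0, 0]
  ]
}}

```text
clock: 2.9
position: [0.5598, -0.4112, 0.0905]
orientation: [[-0.008, -0.154, -0.988], [0.007, -0.988, 0.154], [-1.0, -0.006, 0.009]]
force: [-0.8, 0.5, 0.2]
width: 0.0728
```

>>> {"name": "step_arm", "arguments": {
  "commands": [
    [0, 0, 0, 0, 0, 0],
    [0, 0, 0, 0, 0, 0],
    [0, 0, 0, 0, 0, 0],
    [0, 0, 0, 0, 0, 0],
    [0, 0, 0, 0, 0, 0],
    [0, 0, 0, 0, 0, 0],
    [0, 0, 0, 0, 0, 0],
    [0, 0, 0, 0, 0, 0]
  ],
  "hand": 0
}}

```text
clock: 3.7
position: [0.5635, -0.4129, 0.0968]
orientation: [[0.001, -0.153, -0.988], [-0.001, -0.988, 0.153], [-1.0, 0.001, -0.001]]
force: [-1.7, 0.4, 4.2]
width: 0.0528
```

>>> {"name": "step_arm", "arguments": {
  "commands": [
    [0, 0, 0.4, 0, 0, 0],
    [0, 0, 1.2, 0, 0, 0],
    [0, 0, 2.1, 0, 0, 0],
    [0, 0, 3.0, 0, 0, 0],
    [0.05, 0.25, 3.7, 0, 0, 0],
    [0.2, 0.9, 4.1, 0, 0, 0],
    [0.4, 1.7, 4.1, 0, 0, 0],
    [0.6, 2.5, 4.1, 0, 0, 0]
  ]
}}

```text
clock: 4.5
position: [0.5933, -0.2869, 0.3015]
orientation: [[0.001, -0.154, -0.988], [-0.001, -0.988, 0.154], [-1.0, 0.0, -0.001]]
force: [0.4, 0.2, -1.4]
width: 0.0533
```

>>> {"name": "step_arm", "arguments": {
  "commands": [
    [0.18, 0.85, 0, 0, 0, 0],
    [0.36, 1.7, 0, 0, 0, 0],
    [0.54, 2.55, 0, 0, 0, 0],
    [0.7, 3.3, 0, 0, 0, 0],
    [0.85, 4.0, 0, 0, 0, 0],
    [0.95, 4.5, 0, 0, 0, 0],
    [1.0, 4.7, 0, 0, 0, 0],
    [1.0, 4.7, 0, 0, 0, 0]
  ]
}}

```text
clock: 5.3
position: [0.6432, -0.0514, 0.3003]
orientation: [[-0.001, -0.15, -0.989], [0.0, -0.989, 0.15], [-1.0, 0.0, 0.001]]
force: [-0.4, -0.9, -2.5]
width: 0.053
```

```bash
python3 - <<'E'
from h import *
s=sense();print(s["clock"],s["position"],s["width"],s["force"])
E
```

```text
5.3 [ 0.64315659 -0.05144908  0.3003116 ] 0.05298811934215184 [-0.35072678 -0.88588952 -2.51986867]
```

>>> {"name": "step_arm", "arguments": {
  "commands": [
    [0, 0, -0.6, 0, 0, 0],
    [0, 0, -1.4, 0, 0, 0],
    [0, 0, -2.2, 0, 0, 0],
    [0, 0, -2.9, 0, 0, 0],
    [0, 0, -3.4, 0, 0, 0],
    [0, 0, -3.7, 0, 0, 0],
    [0, 0, -3.82, 0, 0, 0],
    [0, 0, -3.82, 0, 0, 0]
  ]
}}

```text
clock: 6.1
position: [0.6435, -0.0539, 0.1103]
orientation: [[0.0, -0.154, -0.988], [-0.0, -0.988, 0.154], [-1.0, 0.0, -0.001]]
force: [0.3, 0.1, -2.1]
width: 0.0528
```

>>> {"name": "step_arm", "arguments": {
  "commands": [
    [0, 0, -0.02, 0, 0, 0],
    [0, 0, -0.02, 0, 0, 0],
    [0, 0, -0.02, 0, 0, 0],
    [0, 0, -0.02, 0, 0, 0],
    [0, 0, 0.3, 0, 0, 0],
    [0, 0, 0.9, 0, 0, 0],
    [0, 0, 1.7, 0, 0, 0],
    [0, 0, 2.5, 0, 0, 0]
  ],
  "hand": 0.82
}}

```text
clock: 6.9
position: [0.643, -0.0526, 0.2371]
orientation: [[-0.0, -0.153, -0.988], [0.0, -0.988, 0.153], [-1.0, -0.0, 0.0]]
force: [0.7, -0.1, 0.0]
width: 0.0701
```

>>> {"name": "step_arm", "arguments": {
  "commands": [
    [0, 0, 0.8, 0, 0, 0],
    [-0.1, -0.3, 1.3, 0, 0, 0],
    [-0.4, -1.1, 1.3, 0, 0, 0],
    [-0.7, -1.95, 1.3, 0, 0, 0],
    [-1.0, -2.8, 1.3, 0, 0, 0],
    [-1.25, -3.6, 1.3, 0, 0, 0],
    [-1.5, -4.3, 1.3, 0, 0, 0],
    [-1.62, -4.68, 1.3, 0, 0, 0]
  ]
}}

```text
clock: 7.7
position: [0.561, -0.2897, 0.3014]
orientation: [[0.001, -0.155, -0.988], [-0.002, -0.988, 0.155], [-1.0, 0.002, -0.001]]
force: [0.3, -0.4, 0.2]
width: 0.0699
```

```bash
python3 - <<'E'
from h import *
s=sense();print(s["clock"],s["position"],s["width"])
T=camera("top");S=camera("side")
cv2.imwrite("pics/a1.png",cv2.resize(T["image"][110:280,180:400,::-1],None,fx=3.6,fy=3.4,interpolation=cv2.INTER_CUBIC))
for p in(T,S):
  for m in masks_of(p,"jar_0"):
    b=mbox(m["region"]); w=ray(p,(b[:2]+b[2:])/2,.035); print(m["conf"],w.round(3), b, jarfit([(p,b)],w[:2]))
E
```

```text
7.7 [ 0.56101995 -0.28966919  0.30144263] 0.0698522146001069
0.77 [ 0.378 -0.421  0.035] [359.5 236.5 384.5 256.5] (array([ 0.37840944, -0.42050831]), np.float64(0.6327815077146113))
0.66 [ 0.645 -0.055  0.035] [242.5 144.5 260.5 165.5] (array([ 0.6448728 , -0.05520905]), np.float64(0.3723290635215051))
0.42 [ 0.466 -0.415  0.035] [362.5 209.5 377.5 224.5] (array([ 0.46462372, -0.41008311]), np.float64(6.067600641693673))
0.95 [ 0.379 -0.424  0.035] [215.5 277.5 235.5 310.5] (array([ 0.38015904, -0.42077088]), np.float64(0.9912266637329878))
0.92 [ 0.469 -0.403  0.035] [248.5 268.5 269.5 301.5] (array([ 0.46914131, -0.40074119]), np.float64(0.13458782822931425))
0.91 [ 0.469 -0.299  0.035] [243.5 245.5 262.5 274.5] (array([ 0.46945341, -0.29599037]), np.float64(0.6750648598839177))
0.63 [ 0.359 -0.337  0.035] [204.5 256.5 225.5 288.5] (array([ 0.35922592, -0.33451494]), np.float64(0.1048341662166763))
0.55 [ 0.562 -0.29   0.035] [274.5 240.5 293.5 269.5] (array([ 0.56214829, -0.2864735 ]), np.float64(0.3301021696204316))
```

View pics/a1.png

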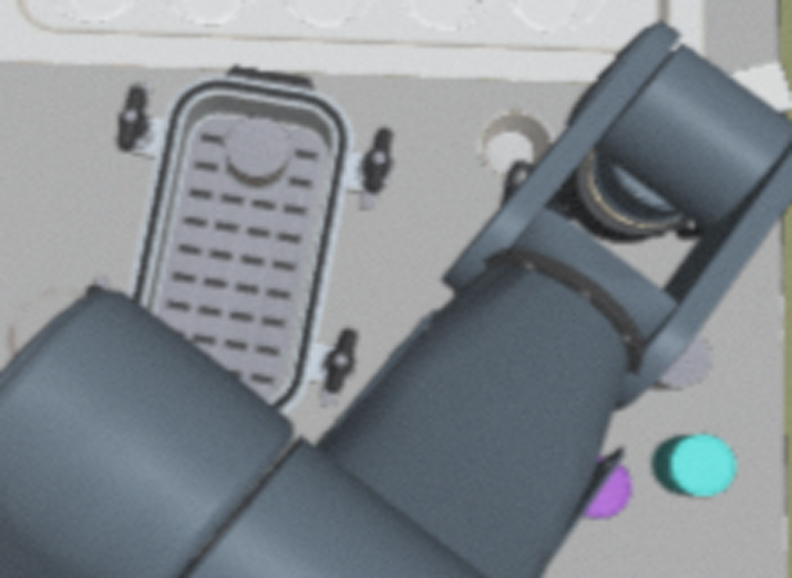

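The first jar stands upright in the canner at its far end (picture px ~(258,155)) on the middle line. Next is the second jar.

>>> {"name": "step_arm", "arguments": {
  "commands": [
    [0, 0, -0.3, 0, 0, 0],
    [0, 0, -0.8, 0, 0, 0],
    [0, 0, -1.7, 0, 0, 0],
    [0, 0, -2.5, 0, 0, 0],
    [0, 0, -3.3, 0, 0, 0],
    [0, 0, -3.8, 0, 0, 0],
    [0, 0, -4.08, 0, 0, 0],
    [0, 0, -4.08, 0, 0, 0]
  ]
}}

```text
clock: 8.7
position: [0.5619, -0.2849, 0.0943]
orientation: [[-0.003, -0.151, -0.989], [0.002, -0.989, 0.151], [-1.0, -0.002, 0.003]]
force: [-1.1, -0.0, 0.0]
width: 0.0701
```

>>> {"name": "step_arm", "arguments": {
  "commands": [
    [0, 0, 0, 0, 0, 0],
    [0, 0, 0, 0, 0, 0],
    [0, 0, 0, 0, 0, 0],
    [0, 0, 0, 0, 0, 0],
    [0, 0, 0, 0, 0, 0],
    [0, 0, 0, 0, 0, 0],
    [0, 0, 0, 0, 0, 0],
    [0, 0, 0, 0, 0, 0]
  ],
  "hand": 0
}}

```text
clock: 9.5
position: [0.5631, -0.2871, 0.0977]
orientation: [[0.003, -0.153, -0.988], [-0.002, -0.988, 0.153], [-1.0, 0.001, -0.003]]
force: [0.5, 0.9, 6.4]
width: 0.0529
```

>>> {"name": "step_arm", "arguments": {
  "commands": [
    [0, 0, 0.4, 0, 0, 0],
    [0, 0, 1.2, 0, 0, 0],
    [0, 0, 2.1, 0, 0, 0],
    [0, 0, 3.0, 0, 0, 0],
    [0, 0.1, 3.7, 0, 0, 0],
    [0.05, 0.7, 4.1, 0, 0, 0],
    [0.12, 1.5, 4.1, 0, 0, 0],
    [0.2, 2.3, 4.1, 0, 0, 0]
  ]
}}

```text
clock: 10.3
position: [0.5718, -0.171, 0.3019]
orientation: [[0.001, -0.155, -0.988], [-0.001, -0.988, 0.155], [-1.0, 0.0, -0.001]]
force: [0.5, -0.1, -2.5]
width: 0.053
```

>>> {"name": "step_arm", "arguments": {
  "commands": [
    [0.08, 0.8, 0, 0, 0, 0],
    [0.16, 1.6, 0, 0, 0, 0],
    [0.22, 2.2, 0, 0, 0, 0],
    [0.24, 2.57, 0, 0, 0, 0],
    [0.24, 2.57, 0, 0, 0, 0],
    [0.24, 2.57, -0.4, 0, 0, 0],
    [0.24, 2.57, -1.0, 0, 0, 0],
    [0.24, 2.57, -1.5, 0, 0, 0]
  ]
}}

```text
clock: 11.1
position: [0.5838, -0.0441, 0.225]
orientation: [[-0.0, -0.153, -0.988], [-0.001, -0.988, 0.153], [-1.0, 0.001, 0.0]]
force: [-0.1, 0.1, -2.6]
width: 0.0524
```

>>> {"name": "step_arm", "arguments": {
  "commands": [
    [0, 0, -0.6, 0, 0, 0],
    [0, 0, -1.2, 0, 0, 0],
    [0, 0, -1.7, 0, 0, 0],
    [0, 0, -2.1, 0, 0, 0],
    [0, 0, -2.3, 0, 0, 0],
    [0, 0, -2.34, 0, 0, 0],
    [0, 0, -2.34, 0, 0, 0],
    [0, 0, -2.34, 0, 0, 0]
  ]
}}

```text
clock: 11.9
position: [0.5847, -0.0439, 0.1094]
orientation: [[0.002, -0.153, -0.988], [-0.001, -0.988, 0.153], [-1.0, 0.0, -0.002]]
force: [0.9, 0.6, -1.0]
width: 0.0529
```

>>> {"name": "step_arm", "arguments": {
  "commands": [
    [0, 0, 0, 0, 0, 0],
    [0, 0, 0, 0, 0, 0],
    [0, 0, 0, 0, 0, 0],
    [0, 0, 0, 0, 0, 0],
    [0, 0, 0.3, 0, 0, 0],
    [0, 0, 0.9, 0, 0, 0],
    [0, 0, 1.7, 0, 0, 0],
    [0, 0, 2.5, 0, 0, 0]
  ],
  "hand": 0.82
}}

```text
clock: 12.7
position: [0.5839, -0.0431, 0.2359]
orientation: [[-0.0, -0.153, -0.988], [0.0, -0.988, 0.153], [-1.0, -0.0, 0.0]]
force: [1.0, -0.6, 0.3]
width: 0.07
```

>>> {"name": "step_arm", "arguments": {
  "commands": [
    [-0.1, -0.1, 0.8, 0, 0, 0],
    [-0.3, -0.6, 1.3, 0, 0, 0],
    [-0.6, -1.4, 1.3, 0, 0, 0],
    [-0.95, -2.2, 1.3, 0, 0, 0],
    [-1.3, -3.0, 1.3, 0, 0, 0],
    [-1.65, -3.8, 1.3, 0, 0, 0],
    [-2.0, -4.5, 1.3, 0, 0, 0],
    [-2.32, -5.12, 1.3, 0, 0, 0]
  ]
}}

```text
clock: 13.5
position: [0.4671, -0.3009, 0.3002]
orientation: [[0.001, -0.153, -0.988], [-0.001, -0.988, 0.153], [-1.0, 0.001, -0.001]]
force: [0.2, -0.4, 0.1]
width: 0.07
```

>>> {"name": "step_arm", "arguments": {
  "commands": [
    [0, 0, -0.2, 0, 0, 0],
    [0, 0, -0.8, 0, 0, 0],
    [0, 0, -1.7, 0, 0, 0],
    [0, 0, -2.5, 0, 0, 0],
    [0, 0, -3.3, 0, 0, 0],
    [0, 0, -3.8, 0, 0, 0],
    [0, 0, -4.08, 0, 0, 0],
    [0, 0, -4.08, 0, 0, 0]
  ]
}}

```text
clock: 14.3
position: [0.4679, -0.2981, 0.0937]
orientation: [[-0.002, -0.152, -0.988], [0.002, -0.988, 0.152], [-1.0, -0.002, 0.003]]
force: [-0.2, -0.6, 0.6]
width: 0.0701
```

>>> {"name": "step_arm", "arguments": {
  "commands": [
    [0, 0, 0, 0, 0, 0],
    [0, 0, 0, 0, 0, 0],
    [0, 0, 0, 0, 0, 0],
    [0, 0, 0, 0, 0, 0],
    [0, 0, 0, 0, 0, 0],
    [0, 0, 0, 0, 0, 0],
    [0, 0, 0, 0, 0, 0],
    [0, 0, 0, 0, 0, 0]
  ],
  "hand": 0
}}

```text
clock: 15.1
position: [0.469, -0.2997, 0.0965]
orientation: [[0.002, -0.153, -0.988], [-0.002, -0.988, 0.153], [-1.0, 0.002, -0.003]]
force: [1.5, 0.1, 6.8]
width: 0.0529
```

>>> {"name": "step_arm", "arguments": {
  "commands": [
    [0, 0, 0.4, 0, 0, 0],
    [0, 0, 1.2, 0, 0, 0],
    [0, 0, 2.1, 0, 0, 0],
    [0, 0, 3.0, 0, 0, 0],
    [0.02, 0.1, 3.7, 0, 0, 0],
    [0.15, 0.7, 4.1, 0, 0, 0],
    [0.32, 1.5, 4.1, 0, 0, 0],
    [0.5, 2.3, 4.1, 0, 0, 0]
  ]
}}

```text
clock: 15.9
position: [0.493, -0.1833, 0.301]
orientation: [[0.002, -0.155, -0.988], [-0.001, -0.988, 0.155], [-1.0, 0.001, -0.002]]
force: [0.3, 0.9, -2.5]
width: 0.0528
```

>>> {"name": "step_arm", "arguments": {
  "commands": [
    [0.17, 0.8, 0, 0, 0, 0],
    [0.34, 1.6, 0, 0, 0, 0],
    [0.5, 2.3, 0, 0, 0, 0],
    [0.6, 2.8, 0, 0, 0, 0],
    [0.63, 3.0, 0, 0, 0, 0],
    [0.63, 3.0, 0, 0, 0, 0],
    [0.63, 3.0, -0.6, 0, 0, 0],
    [0.63, 3.0, -1.4, 0, 0, 0]
  ]
}}

```text
clock: 16.7
position: [0.5264, -0.0359, 0.2313]
orientation: [[0.007, -0.153, -0.988], [-0.003, -0.988, 0.153], [-1.0, 0.002, -0.007]]
force: [1.7, -0.0, -2.4]
width: 0.0529
```

>>> {"name": "step_arm", "arguments": {
  "commands": [
    [0, 0, -0.6, 0, 0, 0],
    [0, 0, -1.2, 0, 0, 0],
    [0, 0, -1.7, 0, 0, 0],
    [0, 0, -2.1, 0, 0, 0],
    [0, 0, -2.3, 0, 0, 0],
    [0, 0, -2.4, 0, 0, 0],
    [0, 0, -2.4, 0, 0, 0],
    [0, 0, -2.4, 0, 0, 0]
  ]
}}

```text
clock: 17.5
position: [0.5253, -0.0347, 0.1107]
orientation: [[0.002, -0.153, -0.988], [-0.001, -0.988, 0.153], [-1.0, 0.0, -0.002]]
force: [0.8, 0.7, -2.5]
width: 0.053
```

>>> {"name": "step_arm", "arguments": {
  "commands": [
    [0, 0, 0, 0, 0, 0],
    [0, 0, 0, 0, 0, 0],
    [0, 0, 0, 0, 0, 0],
    [0, 0, 0, 0, 0, 0],
    [0, 0, 0.3, 0, 0, 0],
    [0, 0, 0.9, 0, 0, 0],
    [0, 0, 1.7, 0, 0, 0],
    [0, 0, 2.5, 0, 0, 0]
  ],
  "hand": 0.82
}}

```text
clock: 18.3
position: [0.5242, -0.034, 0.2359]
orientation: [[-0.001, -0.153, -0.988], [0.0, -0.988, 0.153], [-1.0, -0.0, 0.001]]
force: [0.6, -0.8, -1.0]
width: 0.07
```

>>> {"name": "step_arm", "arguments": {
  "commands": [
    [0, -0.1, 0.8, 0, 0, 0],
    [-0.1, -0.6, 1.3, 0, 0, 0],
    [-0.2, -1.4, 1.3, 0, 0, 0],
    [-0.33, -2.2, 1.3, 0, 0, 0],
    [-0.45, -3.0, 1.3, 0, 0, 0],
    [-0.6, -3.9, 1.3, 0, 0, 0],
    [-0.72, -4.8, 1.3, 0, 0, 0],
    [-0.85, -5.65, 1.3, 0, 0, 0]
  ]
}}

```text
clock: 19.1
position: [0.4816, -0.3184, 0.3001]
orientation: [[0.0, -0.153, -0.988], [-0.0, -0.988, 0.153], [-1.0, 0.0, -0.0]]
force: [0.9, 0.6, 0.2]
width: 0.07
```

>>> {"name": "step_arm", "arguments": {
  "commands": [
    [-0.12, -0.8, 0, 0, 0, 0],
    [-0.22, -1.4, 0, 0, 0, 0],
    [-0.25, -1.7, 0, 0, 0, 0],
    [-0.25, -1.7, 0, 0, 0, 0],
    [-0.25, -1.7, -0.6, 0, 0, 0],
    [-0.25, -1.7, -1.4, 0, 0, 0],
    [-0.25, -1.7, -2.1, 0, 0, 0],
    [-0.25, -1.7, -2.8, 0, 0, 0]
  ]
}}

```text
clock: 19.9
position: [0.4702, -0.3991, 0.159]
orientation: [[-0.0, -0.151, -0.989], [0.001, -0.989, 0.151], [-1.0, -0.001, 0.0]]
force: [0.5, 0.3, -0.4]
width: 0.0697
```

>>> {"name": "step_arm", "arguments": {
  "commands": [
    [0, 0, -0.6, 0, 0, 0],
    [0, 0, -1.0, 0, 0, 0],
    [0, 0, -1.28, 0, 0, 0],
    [0, 0, -1.28, 0, 0, 0],
    [0, 0, -1.28, 0, 0, 0],
    [0, 0, -1.28, 0, 0, 0],
    [0, 0, -1.28, 0, 0, 0],
    [0, 0, -1.28, 0, 0, 0]
  ]
}}

```text
clock: 20.7
position: [0.47, -0.4021, 0.097]
orientation: [[0.001, -0.153, -0.988], [-0.001, -0.988, 0.153], [-1.0, 0.001, -0.001]]
force: [-0.7, 0.8, 0.2]
width: 0.0701
```

>>> {"name": "step_arm", "arguments": {
  "commands": [
    [0, 0, 0, 0, 0, 0],
    [0, 0, 0, 0, 0, 0],
    [0, 0, 0, 0, 0, 0],
    [0, 0, 0, 0, 0, 0],
    [0, 0, 0, 0, 0, 0],
    [0, 0, 0, 0, 0, 0],
    [0, 0, 0, 0, 0, 0],
    [0, 0, 0, 0, 0, 0]
  ],
  "hand": 0
}}

```text
clock: 21.5
position: [0.47, -0.4021, 0.0967]
orientation: [[0.001, -0.153, -0.988], [-0.001, -0.988, 0.153], [-1.0, 0.001, -0.001]]
force: [-0.0, 0.6, 5.7]
width: 0.0533
```

>>> {"name": "step_arm", "arguments": {
  "commands": [
    [0, 0, 0.4, 0, 0, 0],
    [0, 0, 1.2, 0, 0, 0],
    [0, 0, 2.1, 0, 0, 0],
    [0, 0, 3.0, 0, 0, 0],
    [0, 0.2, 3.7, 0, 0, 0],
    [0, 0.9, 4.1, 0, 0, 0],
    [0, 1.7, 4.1, 0, 0, 0],
    [0, 2.6, 4.1, 0, 0, 0]
  ]
}}

```text
clock: 22.3
position: [0.4695, -0.2711, 0.3013]
orientation: [[0.001, -0.154, -0.988], [-0.001, -0.988, 0.154], [-1.0, 0.001, -0.001]]
force: [0.5, 0.5, -1.9]
width: 0.0528
```

>>> {"name": "step_arm", "arguments": {
  "commands": [
    [0, 0.85, 0, 0, 0, 0],
    [0, 1.7, 0, 0, 0, 0],
    [0, 2.55, 0, 0, 0, 0],
    [-0.04, 3.4, 0, 0, 0, 0],
    [-0.08, 4.1, 0, 0, 0, 0],
    [-0.08, 4.6, 0, 0, 0, 0],
    [-0.08, 4.93, 0, 0, 0, 0],
    [-0.08, 4.93, 0, 0, 0, 0]
  ]
}}

```text
clock: 23.1
position: [0.4646, -0.0231, 0.3003]
orientation: [[-0.002, -0.15, -0.989], [0.001, -0.989, 0.15], [-1.0, -0.001, 0.002]]
force: [0.3, 0.1, -1.3]
width: 0.0526
```

>>> {"name": "step_arm", "arguments": {
  "commands": [
    [0, 0, -0.5, 0, 0, 0],
    [0, 0, -1.3, 0, 0, 0],
    [0, 0, -2.1, 0, 0, 0],
    [0, 0, -2.9, 0, 0, 0],
    [0, 0, -3.4, 0, 0, 0],
    [0, 0, -3.7, 0, 0, 0],
    [0, 0, -3.83, 0, 0, 0],
    [0, 0, -3.83, 0, 0, 0]
  ]
}}

```text
clock: 23.9
position: [0.4657, -0.026, 0.1094]
orientation: [[-0.0, -0.153, -0.988], [-0.0, -0.988, 0.153], [-1.0, 0.0, 0.0]]
force: [-0.2, 0.4, -2.1]
width: 0.0528
```

>>> {"name": "step_arm", "arguments": {
  "commands": [
    [0, 0, 0, 0, 0, 0],
    [0, 0, 0, 0, 0, 0],
    [0, 0, 0, 0, 0, 0],
    [0, 0, 0, 0, 0, 0],
    [0, 0, 0.3, 0, 0, 0],
    [0, 0, 0.9, 0, 0, 0],
    [0, 0, 1.7, 0, 0, 0],
    [0, 0, 2.5, 0, 0, 0]
  ],
  "hand": 0.82
}}

```text
clock: 24.7
position: [0.4652, -0.025, 0.2355]
orientation: [[-0.001, -0.153, -0.988], [0.0, -0.988, 0.153], [-1.0, -0.0, 0.001]]
force: [1.1, -1.1, -1.0]
width: 0.0702
```

>>> {"name": "step_arm", "arguments": {
  "commands": [
    [0, -0.1, 0.8, 0, 0, 0],
    [0, -0.6, 1.3, 0, 0, 0],
    [0, -1.4, 1.3, 0, 0, 0],
    [0, -2.2, 1.3, 0, 0, 0],
    [0, -3.0, 1.3, 0, 0, 0],
    [0, -3.9, 1.3, 0, 0, 0],
    [0, -4.8, 1.3, 0, 0, 0],
    [0, -5.6, 1.3, 0, 0, 0]
  ]
}}

```text
clock: 25.5
position: [0.4653, -0.3072, 0.2995]
orientation: [[0.0, -0.153, -0.988], [-0.0, -0.988, 0.153], [-1.0, 0.0, -0.0]]
force: [0.1, -0.5, 0.7]
width: 0.07
```

```bash
cat > look.py <<'E'
from h import *
import sys
s=sense();print(s["clock"],s["position"],s["width"])
T=camera("top")
cv2.imwrite(sys.argv[1],cv2.resize(T["image"][110:280,90:330,::-1],(792,561),interpolation=cv2.INTER_CUBIC))
C=np.array([.5543,-.0386]);y=np.radians(-8.81);R=np.array([[np.cos(y),-np.sin(y)],[np.sin(y),np.cos(y)]])
for m in masks_of(T,"jar_0"):
    b=mbox(m["region"]); w=ray(T,(b[:2]+b[2:])/2,.07); l=R.T@(w[:2]-C)
    if abs(l[1])<.06: x,r=jarfit([(T,b)],w[:2],z0=.012); print("jar",m["conf"],(R.T@(x-C)).round(4),round(r,2))
v,r=rectfit(T,.0135,[.5082,.2994,.1868],.147,.079,"edge",.03); print("lid",v.round(4),np.degrees(v[2]),r)
E
python3 look.py pics/a2.png
```

```text
25.5 [ 0.46530521 -0.30722816  0.2995027 ] 0.07004819527035433
jar 0.79 [ 0.0893 -0.0015] 0.48
jar 0.57 [-0.0891 -0.0032] 0.37
jar 0.51 [ 0.0317 -0.0016] 0.63
jar 0.5 [-0.0313 -0.0029] 0.74
lid [0.5081 0.2995 0.186  0.1464 0.078 ] 10.65474673479184 0.0007464120042488184
```

View pics/a2.png

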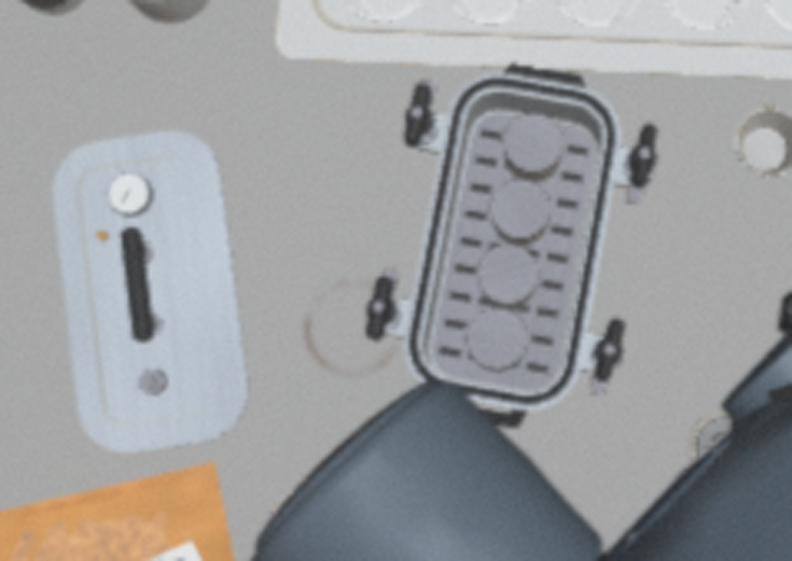

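All four jars stand in one row on the rack (px ~(530,140) to (497,338)), within 4 mm of the middle line. The lid hasn't moved. Next I'll fetch the lid.

>>> {"name": "step_arm", "arguments": {
  "commands": [
    [0.05, 0.8, 0, 0, 0, 0],
    [0.1, 1.6, 0, 0, 0, 0.3],
    [0.15, 2.4, 0, 0, 0, 0.8],
    [0.2, 3.2, 0, 0, 0, 1.4],
    [0.3, 4.0, 0, 0, 0, 2.0],
    [0.35, 4.8, 0, 0, 0, 2.6],
    [0.4, 5.6, 0, 0, 0, 3.2],
    [0.5, 6.4, 0, 0, 0, 3.89]
  ],
  "hand": 0.5
}}

```text
clock: 26.4
position: [0.4895, 0.0172, 0.2994]
orientation: [[-0.001, 0.188, -0.982], [0.0, -0.982, -0.188], [-1.0, -0.001, 0.001]]
force: [0.2, 0.3, -0.8]
width: 0.0428
```

>>> {"name": "step_arm", "arguments": {
  "commands": [
    [0.05, 0.85, 0, 0, 0, 0],
    [0.1, 1.7, 0, 0, 0, 0],
    [0.15, 2.5, 0, 0, 0, 0],
    [0.2, 3.3, 0, 0, 0, 0],
    [0.25, 4.1, 0, 0, 0, 0],
    [0.3, 4.8, 0, 0, 0, 0],
    [0.35, 5.4, 0, 0, 0, 0],
    [0.35, 5.69, 0, 0, 0, 0]
  ]
}}

```text
clock: 27.2
position: [0.5072, 0.302, 0.2993]
orientation: [[-0.0, 0.188, -0.982], [0.001, -0.982, -0.188], [-1.0, -0.001, 0.0]]
force: [-0.0, -0.9, 0.5]
width: 0.0428
```

>>> {"name": "step_arm", "arguments": {
  "commands": [
    [0, 0, 0, 0, 0, 0],
    [0, 0, -0.5, 0, 0, 0],
    [0, 0, -1.1, 0, 0, 0],
    [0, 0, -1.7, 0, 0, 0],
    [0, 0, -2.2, 0, 0, 0],
    [0, 0, -2.4, 0, 0, 0],
    [0, 0, -2.4, 0, 0, 0],
    [0, 0, -2.4, 0, 0, 0]
  ]
}}

```text
clock: 28.0
position: [0.5088, 0.2988, 0.1803]
orientation: [[0.001, 0.184, -0.983], [0.0, -0.983, -0.184], [-1.0, -0.0, -0.001]]
force: [0.0, 0.7, 0.7]
width: 0.0429
```

```bash
python3 - <<'E'
from h import *
s=sense();print(s["clock"],s["position"],s["orientation"].round(3),s["width"])
T=camera("top");S=camera("side")
v,r=rectfit(T,.0135,[.5082,.2994,.1868],.147,.079,"edge",.03); print("lid",v.round(4),np.degrees(v[2]),r)
cv2.imwrite("pics/b1.png",np.hstack([cv2.resize(T["image"][140:260,90:210,::-1],(400,400),interpolation=cv2.INTER_CUBIC),cv2.resize(S["image"][120:220,190:290,::-1],(400,400),interpolation=cv2.INTER_CUBIC)]))
E
```

```text
28.0 [0.508822   0.29882688 0.18029645] [[ 0.001  0.184 -0.983]
 [ 0.    -0.983 -0.184]
 [-1.    -0.    -0.001]] 0.04289195507525203
lid [0.5076 0.3032 0.1783 0.146  0.0819] 10.217109668884317 0.0009963331424414287
```

View pics/b1.png

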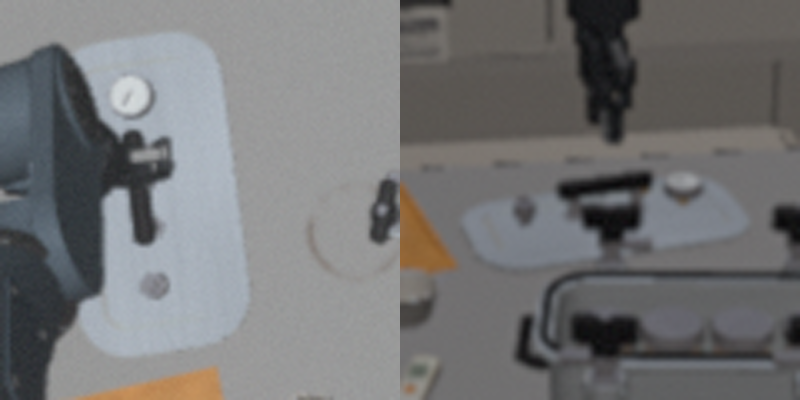

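The lid is where it was and the gripper is over the handle. I'll go down and pinch it.

>>> {"name": "step_arm", "arguments": {
  "commands": [
    [0, 0, -0.4, 0, 0, 0],
    [0, 0, -0.8, 0, 0, 0],
    [0, 0, -1.2, 0, 0, 0],
    [0, 0, -1.48, 0, 0, 0],
    [0, 0, -1.48, 0, 0, 0],
    [0, 0, -1.48, 0, 0, 0],
    [0, 0, -1.48, 0, 0, 0],
    [0, 0, -1.48, 0, 0, 0]
  ]
}}

```text
clock: 28.9
position: [0.5088, 0.2995, 0.1065]
orientation: [[0.002, 0.185, -0.983], [0.001, -0.983, -0.185], [-1.0, -0.0, -0.002]]
force: [-0.1, -0.2, -0.0]
width: 0.0427
```

>>> {"name": "step_arm", "arguments": {
  "commands": [
    [0, 0, 0, 0, 0, 0],
    [0, 0, 0, 0, 0, 0],
    [0, 0, 0, 0, 0, 0],
    [0, 0, 0, 0, 0, 0],
    [0, 0, 0, 0, 0, 0],
    [0, 0, 0, 0, 0, 0],
    [0, 0, 0, 0, 0, 0],
    [0, 0, 0, 0, 0, 0]
  ],
  "hand": 0
}}

```text
clock: 29.7
position: [0.5085, 0.2995, 0.1061]
orientation: [[0.001, 0.185, -0.983], [0.001, -0.983, -0.185], [-1.0, -0.0, -0.001]]
force: [-0.6, 0.3, 6.1]
width: 0.0169
```

>>> {"name": "step_arm", "arguments": {
  "commands": [
    [0, 0, 0.3, 0, 0, 0],
    [0, 0, 0.7, 0, 0, 0],
    [0, 0, 1.2, 0, 0, 0],
    [0, 0, 1.8, 0, 0, 0],
    [0, 0, 2.4, 0, 0, 0],
    [0, 0, 3.0, 0, 0, 0],
    [0, 0, 3.5, 0, 0, 0],
    [0, 0, 3.7, 0, 0, 0]
  ]
}}

```text
clock: 30.5
position: [0.5085, 0.2994, 0.2927]
orientation: [[0.003, 0.185, -0.983], [0.001, -0.983, -0.185], [-1.0, -0.0, -0.003]]
force: [0.5, 0.3, -4.9]
width: 0.0173
```

>>> {"name": "step_arm", "arguments": {
  "commands": [
    [0.02, -0.2, 0, 0, 0, -0.1],
    [0.08, -0.6, 0, 0, 0, -0.4],
    [0.15, -1.1, 0, 0, 0, -0.8],
    [0.22, -1.6, 0, 0, 0, -1.2],
    [0.29, -2.1, 0, 0, 0, -1.6],
    [0.36, -2.6, 0, 0, 0, -2.0],
    [0.43, -3.1, 0, 0, 0, -2.4],
    [0.5, -3.6, 0, 0, 0, -2.8]
  ]
}}

```text
clock: 31.3
position: [0.5317, 0.1175, 0.2881]
orientation: [[-0.005, -0.06, -0.998], [-0.001, -0.998, 0.06], [-1.0, 0.001, 0.005]]
force: [0.5, -0.1, -5.9]
width: 0.0168
```

>>> {"name": "step_arm", "arguments": {
  "commands": [
    [0.07, -0.5, 0, 0, 0, -0.3],
    [0.14, -1.0, 0, 0, 0, -0.6],
    [0.21, -1.5, 0, 0, 0, -0.9],
    [0.28, -2.0, 0, 0, 0, -1.09],
    [0.35, -2.5, 0, 0, 0, -1.09],
    [0.4, -2.9, 0, 0, 0, -1.09],
    [0.43, -3.16, 0, 0, 0, -1.09],
    [0.43, -3.16, 0, 0, 0, -1.09]
  ]
}}

```text
clock: 32.1
position: [0.5541, -0.0405, 0.2889]
orientation: [[-0.003, -0.155, -0.988], [0.0, -0.988, 0.155], [-1.0, 0.0, 0.003]]
force: [0.2, 0.1, -5.4]
width: 0.0174
```

>>> {"name": "step_arm", "arguments": {
  "commands": [
    [0, 0, -0.3, 0, 0, 0],
    [0, 0, -0.5, 0, 0, 0],
    [0, 0, -0.5, 0, 0, 0],
    [0, 0, -0.5, 0, 0, 0],
    [0, 0, -0.5, 0, 0, 0],
    [0, 0, -0.5, 0, 0, 0],
    [0, 0, -0.5, 0, 0, 0],
    [0, 0, -0.5, 0, 0, 0]
  ]
}}

```text
clock: 32.9
position: [0.5548, -0.0387, 0.2657]
orientation: [[0.001, -0.153, -0.988], [-0.0, -0.988, 0.153], [-1.0, 0.0, -0.001]]
force: [-0.1, 0.5, -4.8]
width: 0.0169
```

```bash
python3 - <<'E'
from h import *
s=sense();print(s["clock"],s["position"],s["orientation"].round(3),s["width"],s["force"],s["torque"])
T=camera("top");S=camera("side")
zt=s["position"][2]-.0925
v,r=rectfit(T,zt,[.5543,-.0386,-.1538],.147,.079,"edge",.03); print("lid",zt,v.round(4),np.degrees(v[2]),r)
cv2.imwrite("pics/b2.png",np.hstack([cv2.resize(T["image"][110:260,180:330,::-1],(400,400),interpolation=cv2.INTER_CUBIC),cv2.resize(S["image"][110:230,200:320,::-1],(400,400),interpolation=cv2.INTER_CUBIC)]))
E
```

```text
32.9 [ 0.55480489 -0.03865786  0.26573862] [[ 0.001 -0.153 -0.988]
 [-0.    -0.988  0.153]
 [-1.     0.    -0.001]] 0.01692883330321383 [-0.13468293  0.53926835 -4.76248836] [ 3.02491447e-02  5.43360090e-05 -5.06710326e-03]
lid 0.17323862328924797 [ 0.5413 -0.0168 -0.166   0.1345  0.0937] -9.508582768872936 0.0035796611818776913
```

View pics/b2.png

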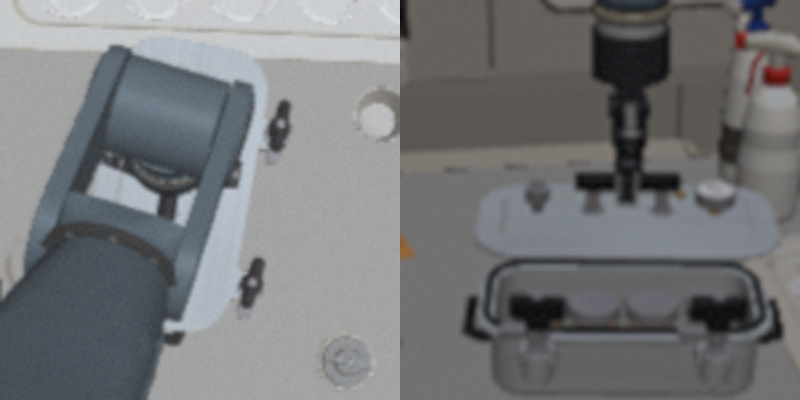

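>>> {"name": "step_arm", "arguments": {
  "commands": [
    [0, 0, -0.3, 0, 0, 0],
    [0, 0, -0.6, 0, 0, 0],
    [0, 0, -0.9, 0, 0, 0],
    [0, 0, -1.1, 0, 0, 0],
    [0, 0, -1.25, 0, 0, 0],
    [0, 0, -1.3, 0, 0, 0],
    [0, 0, -1.36, 0, 0, 0],
    [0, 0, -1.4, 0, 0, 0]
  ]
}}

```text
clock: 33.8
position: [0.5551, -0.0388, 0.1957]
orientation: [[0.001, -0.153, -0.988], [-0.0, -0.988, 0.153], [-1.0, 0.0, -0.001]]
force: [-0.7, 0.4, -5.1]
width: 0.0168
```

>>> {"name": "step_arm", "arguments": {
  "commands": [
    [0, 0, -0.04, 0, 0, 0],
    [0, 0, -0.08, 0, 0, 0],
    [0, 0, -0.12, 0, 0, 0],
    [0, 0, -0.16, 0, 0, 0],
    [0, 0, -0.2, 0, 0, 0],
    [0, 0, -0.22, 0, 0, 0],
    [0, 0, -0.22, 0, 0, 0],
    [0, 0, -0.22, 0, 0, 0]
  ]
}}

```text
clock: 34.6
position: [0.5547, -0.0387, 0.1852]
orientation: [[0.001, -0.153, -0.988], [-0.0, -0.988, 0.153], [-1.0, 0.0, -0.001]]
force: [-3.3, 0.2, 4.9]
width: 0.0172
```

>>> {"name": "step_arm", "arguments": {
  "commands": [
    [0, 0, 0, 0, 0, 0],
    [0, 0, 0, 0, 0, 0],
    [0, 0, 0, 0, 0, 0],
    [0, 0, 0, 0, 0, 0],
    [0, 0, 0.3, 0, 0, 0],
    [0, 0, 0.9, 0, 0, 0],
    [0, 0, 1.6, 0, 0, 0],
    [0, 0, 2.3, 0, 0, 0]
  ],
  "hand": 0.5
}}

```text
clock: 35.4
position: [0.5545, -0.0386, 0.3002]
orientation: [[-0.001, -0.153, -0.988], [0.0, -0.988, 0.153], [-1.0, -0.0, 0.001]]
force: [1.4, 0.2, 0.8]
width: 0.0427
```

>>> {"name": "step_arm", "arguments": {
  "commands": [
    [0, -0.5, 0, 0, 0, 0],
    [0, -1.2, 0, 0, 0, 0],
    [0, -2.0, 0, 0, 0, 0],
    [0, -2.8, 0, 0, 0, 0],
    [0, -3.6, 0, 0, 0, 0],
    [0, -4.4, 0, 0, 0, 0],
    [0, -5.0, 0, 0, 0, 0],
    [0, -5.0, 0, 0, 0, 0]
  ]
}}

```text
clock: 36.2
position: [0.5547, -0.2933, 0.2992]
orientation: [[0.001, -0.157, -0.988], [-0.003, -0.988, 0.157], [-1.0, 0.002, -0.002]]
force: [-0.3, -0.3, -0.3]
width: 0.0427
```

```bash
cat > lid.py <<'E'
from h import *
import sys
s=sense();print(s["clock"],s["position"].round(4),s["orientation"][:2,1].round(3),s["width"])
T=camera("top");S=camera("side")
v,r=rectfit(T,.0935,[.5543,-.0386,-.1538],.147,.079,"edge",.02); print("lid",v.round(4),np.degrees(v[2]),r)
cv2.imwrite(sys.argv[1],np.hstack([cv2.resize(T["image"][110:260,180:330,::-1],(400,400),interpolation=cv2.INTER_CUBIC),cv2.resize(S["image"][140:240,210:310,::-1],(400,400),interpolation=cv2.INTER_CUBIC)]))
# knob bars: dark pixels near each axis, at z~.13
C=np.array([.5543,-.0386]);y=np.radians(-8.81);R=np.array([[np.cos(y),-np.sin(y)],[np.sin(y),np.cos(y)]])
for p,nm in((T,"T"),(S,"S")):
  g=cv2.resize(p["image"].max(2),None,fx=4,fy=4,interpolation=cv2.INTER_CUBIC)
  for n,l in dict(fl=(.085,.099),fr=(.085,-.099),nl=(-.085,.099),nr=(-.085,-.099)).items():
    c=R@np.array(l)+C; uv=proj(p,[*c,.127])[0]; q=((uv+.5)*4-.5)
    r,cc=np.where(g<78); k=np.hypot(cc-q[0],r-q[1])<4*12
    w=np.array([ray(p,((a+.5)/4-.5,(b+.5)/4-.5),.130)[:2] for a,b in zip(cc[k],r[k])])
    if len(w)<60: print(nm,n,"few",len(w)); continue
    w=(w-c)@R  # canner frame
    w=w[np.hypot(*w.T)<.034]
    m=w.mean(0); U,sv,V=np.linalg.svd(w-m,full_matrices=False); d=V[0]*np.sign(V[0,0])
    print(nm,n,len(w),"centre",m.round(4),"bar angle in canner deg",np.degrees(np.arctan2(d[1],d[0])).round(1),(sv[:2]/len(w)**.5).round(4))
E
python3 lid.py pics/b3.png
```

```text
36.2 [ 0.5547 -0.2933  0.2992] [-0.157 -0.988] 0.042685240867042284
lid [ 0.5694 -0.0416 -0.1267  0.1384  0.0787] -7.260168686463746 0.0023603698417741723
T fl 946 centre [-0.0025 -0.0016] bar angle in canner deg -0.5 [0.0145 0.0043]
T fr 867 centre [-0.0034  0.0011] bar angle in canner deg -1.5 [0.0148 0.0039]
T nl 216 centre [0.0195 0.0004] bar angle in canner deg -29.7 [0.0036 0.0026]
T nr 926 centre [-0.0008  0.001 ] bar angle in canner deg -5.9 [0.0144 0.0039]
S fl 1616 centre [-0.0016 -0.0008] bar angle in canner deg -66.5 [0.0177 0.0168]
S fr 2115 centre [-0.0027 -0.0063] bar angle in canner deg -26.2 [0.0166 0.0132]
S nl 1367 centre [ 0.0018 -0.0074] bar angle in canner deg 0.9 [0.0146 0.0136]
S nr 1821 centre [ 0.0014 -0.0088] bar angle in canner deg -19.0 [0.0143 0.0124]
```

View pics/b3.png

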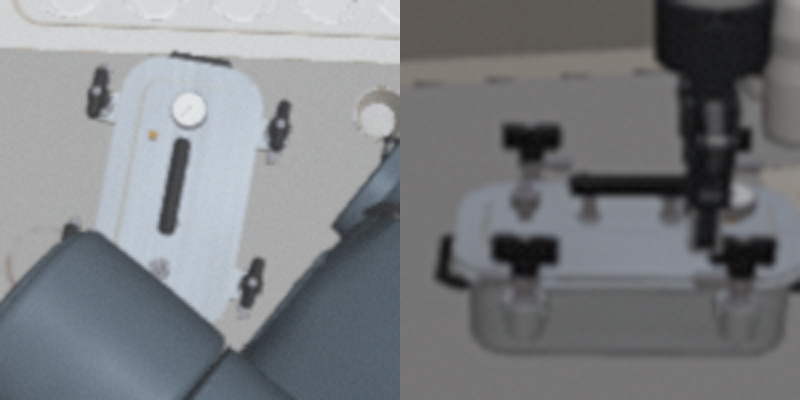

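The lid lies in place on the canner; its near end is hidden by the arm. The knobs in the left half are at (98,92), (279,127) and (252,283). I'll turn the wrist half a turn so that joint 6 has range for the clockwise turns, and go to the far right knob first.

>>> {"name": "step_arm", "arguments": {
  "commands": [
    [0.1, 0.2, 0, 0, 0, 1.6],
    [0.2, 0.4, 0, 0, 0, 3.2],
    [0.3, 0.6, 0, 0, 0, 4.8],
    [0.4, 0.8, 0, 0, 0, 6.4],
    [0.5, 1.0, 0, 0, 0, 8.0],
    [0.6, 1.2, 0, 0, 0, 9.6],
    [0.7, 1.4, 0, 0, 0, 11.2],
    [0.8, 1.6, 0, 0, 0, 12.8]
  ]
}}

```text
clock: 37.1
position: [0.5946, -0.2061, 0.2993]
orientation: [[-0.001, 0.826, -0.564], [0.001, -0.564, -0.826], [-1.0, -0.001, -0.0]]
force: [-0.7, 0.3, 0.2]
width: 0.0427
```

>>> {"name": "step_arm", "arguments": {
  "commands": [
    [0.1, 0.2, 0, 0, 0, 1.6],
    [0.2, 0.4, 0, 0, 0, 3.2],
    [0.3, 0.6, 0, 0, 0, 4.8],
    [0.4, 0.8, 0, 0, 0, 6.4],
    [0.5, 1.0, 0, 0, 0, 8.0],
    [0.55, 1.19, 0, 0, 0, 9.6],
    [0.55, 1.19, 0, 0, 0, 11.2],
    [0.55, 1.19, 0, 0, 0, 12.8]
  ]
}}

```text
clock: 37.9
position: [0.6219, -0.1465, 0.2993]
orientation: [[-0.001, 0.868, 0.496], [0.001, 0.496, -0.868], [-1.0, -0.0, -0.001]]
force: [-0.0, -0.3, 0.9]
width: 0.0431
```

>>> {"name": "step_arm", "arguments": {
  "commands": [
    [0, 0, 0, 0, 0, 1.6],
    [0, 0, 0, 0, 0, 3.2],
    [0, 0, 0, 0, 0, 4.8],
    [0, 0, 0, 0, 0, 6.4],
    [0, 0, 0, 0, 0, 8.0],
    [0, 0, -0.3, 0, 0, 9.6],
    [0, 0, -0.6, 0, 0, 9.6],
    [0, 0, -1.0, 0, 0, 9.6]
  ]
}}

```text
clock: 38.7
position: [0.6222, -0.1472, 0.2497]
orientation: [[0.001, 0.219, 0.976], [-0.0, 0.976, -0.219], [-1.0, 0.0, 0.001]]
force: [-0.4, 0.2, 0.2]
width: 0.0428
```

```bash
python3 - <<'E'
from h import *
s=sense();print(s["clock"],s["position"].round(4),s["orientation"].round(3),s["joint_positions"].round(1),s["width"])
print(np.degrees(np.arctan2(*s["orientation"][[1,0],1])))
E
```

```text
38.7 [ 0.6222 -0.1472  0.2497] [[ 0.001  0.219  0.976]
 [-0.     0.976 -0.219]
 [-1.     0.     0.001]] [ -23.3   34.8   82.9    0.    62.2 -100.7] 0.042842698279285156
77.34111867732629
```

>>> {"name": "step_arm", "arguments": {
  "commands": [
    [0, -0.03, -0.3, 0, 0, 0],
    [0, -0.03, -0.7, 0, 0, 0],
    [0, -0.03, -1.1, 0, 0, 0],
    [0, -0.03, -1.32, 0, 0, 0],
    [0, -0.03, -1.32, 0, 0, 0],
    [0, -0.03, -1.32, 0, 0, 0],
    [0, -0.03, -1.32, 0, 0, 0],
    [0, -0.03, -1.32, 0, 0, 0]
  ]
}}

```text
clock: 39.5
position: [0.6228, -0.1509, 0.1846]
orientation: [[0.002, 0.221, 0.975], [-0.001, 0.975, -0.221], [-1.0, -0.0, 0.002]]
force: [-0.8, 0.6, -0.5]
width: 0.0427
```

>>> {"name": "step_arm", "arguments": {
  "commands": [
    [0, 0, 0, 0, 0, 0],
    [0, 0, 0, 0, 0, 0],
    [0, 0, 0, 0, 0, 0],
    [0, 0, 0, 0, 0, 0],
    [0, 0, 0, 0, 0, 0],
    [0, 0, 0, 0, 0, 0],
    [0, 0, 0, 0, 0, 0],
    [0, 0, 0, 0, 0, 0]
  ],
  "hand": 0
}}

```text
clock: 40.3
position: [0.6228, -0.1496, 0.1847]
orientation: [[0.002, 0.222, 0.975], [0.002, 0.975, -0.222], [-1.0, 0.002, 0.002]]
force: [0.6, 4.1, 4.6]
width: 0.0209
```

```bash
python3 lid.py pics/c1.png; python3 -c "
from station import *
s=sense();print(s['position'],s['force'],s['torque'],s['width'])"
```

```text
40.3 [ 0.6228 -0.1496  0.1847] [0.222 0.975] 0.020947685165989778
lid [ 0.5552 -0.039  -0.2432  0.1504  0.0819] -13.932904521746773 0.003707382115199831
T fl 1051 centre [-0.0022 -0.0017] bar angle in canner deg -0.7 [0.0147 0.0044]
T fr 2247 centre [ 0.0015 -0.0007] bar angle in canner deg -19.5 [0.0203 0.0156]
T nl 288 centre [ 0.0109 -0.007 ] bar angle in canner deg -18.7 [0.0134 0.001 ]
T nr few 36
S fl 1800 centre [ 0.0032 -0.0014] bar angle in canner deg 74.3 [0.0175 0.0148]
S fr 2296 centre [ 0.0013 -0.0028] bar angle in canner deg 75.4 [0.0171 0.0131]
S nl 1374 centre [ 0.0017 -0.0073] bar angle in canner deg 2.3 [0.0147 0.0136]
S nr 1831 centre [ 0.0014 -0.0088] bar angle in canner deg -17.9 [0.0143 0.0124]
[ 0.622829   -0.14961563  0.18469972] [1.31399845 4.11109096 5.23190238] [ 0.85829405 -0.10392544 -0.00709743] 0.021360851463120265
```

View pics/c1.png

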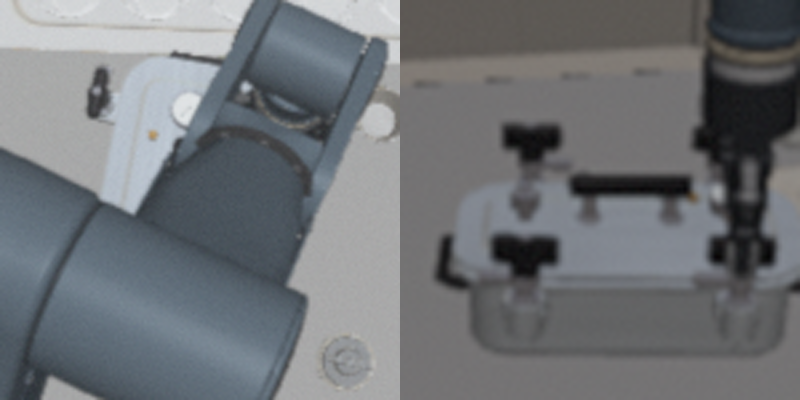

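>>> {"name": "step_arm", "arguments": {
  "commands": [
    [0, 0, -0.01, 0, 0, -1],
    [0, 0, -0.02, 0, 0, -2],
    [0, 0, -0.03, 0, 0, -3],
    [0, 0, -0.04, 0, 0, -4],
    [0, 0, -0.05, 0, 0, -5],
    [0, 0, -0.06, 0, 0, -6.2],
    [0, 0, -0.06, 0, 0, -7.3],
    [0, 0, -0.06, 0, 0, -8.2]
  ]
}}

```text
clock: 41.2
position: [0.6231, -0.149, 0.1819]
orientation: [[0.003, 0.809, 0.588], [0.002, 0.588, -0.809], [-1.0, 0.004, -0.0]]
force: [1.7, 6.5, 5.7]
width: 0.0212
```

>>> {"name": "step_arm", "arguments": {
  "commands": [
    [0, 0, 0, 0, 0, 0],
    [0, 0, 0, 0, 0, 0],
    [0, 0, 0, 0, 0, 0],
    [0, 0, 0, 0, 0, 0],
    [0, 0, 0, 0, 0, 0],
    [0, 0, 0, 0, 0, 0],
    [0, 0, 0, 0, 0, 0],
    [0, 0, 0, 0, 0, 0]
  ],
  "hand": 0.5
}}

```text
clock: 42.0
position: [0.6222, -0.1507, 0.1804]
orientation: [[-0.0, 0.807, 0.591], [-0.0, 0.591, -0.807], [-1.0, -0.0, 0.0]]
force: [0.7, -0.5, -0.5]
width: 0.0426
```

>>> {"name": "step_arm", "arguments": {
  "commands": [
    [0, 0, 0.6, 0, 0, 0],
    [0, 0, 1.4, 0, 0, 0],
    [0, 0, 2.2, 0, 0, 0],
    [0, -0.5, 2.2, 0, 0, 0],
    [0, -1.2, 2.2, 0, 0, 0],
    [0, -2.0, 2.2, 0, 0, 0],
    [0, -2.8, 2.2, 0, 0, 0],
    [0, -3, 2.2, 0, 0, 0]
  ]
}}

```text
clock: 42.8
position: [0.6219, -0.3053, 0.2904]
orientation: [[0.001, 0.809, 0.588], [-0.003, 0.588, -0.809], [-1.0, -0.001, 0.003]]
force: [-0.1, 0.0, 0.3]
width: 0.0431
```

```bash
python3 lid.py pics/c2.png; python3 -c "
import cv2;import numpy as np
from h import *
T=camera('top');S=camera('side')
cv2.imwrite('pics/c3.png',np.hstack([cv2.resize(T['image'][130:230,205:305,::-1],(400,400),interpolation=cv2.INTER_CUBIC),cv2.resize(S['image'][150:230,230:310,::-1],(400,400),interpolation=cv2.INTER_CUBIC)]))"
```

```text
42.8 [ 0.6219 -0.3053  0.2904] [0.809 0.588] 0.04307043047102114
lid [ 0.5566 -0.0351 -0.1285  0.1516  0.0841] -7.362003280689124 0.0029744743376218657
T fl 978 centre [-0.0024 -0.0015] bar angle in canner deg -0.6 [0.0146 0.0043]
T fr 976 centre [-0.0033  0.0007] bar angle in canner deg -40.7 [0.0143 0.0043]
T nl few 0
T nr 740 centre [ 0.0169 -0.011 ] bar angle in canner deg 89.4 [0.0088 0.0045]
S fl 1408 centre [ 0.0022 -0.0079] bar angle in canner deg 10.2 [0.0154 0.0132]
S fr 1790 centre [ 0.0044 -0.008 ] bar angle in canner deg 2.6 [0.0153 0.0134]
S nl 1360 centre [ 0.0018 -0.0074] bar angle in canner deg 2.1 [0.0146 0.0136]
S nr 1817 centre [ 0.0014 -0.0089] bar angle in canner deg -18.5 [0.0143 0.0124]
```

View pics/c3.png

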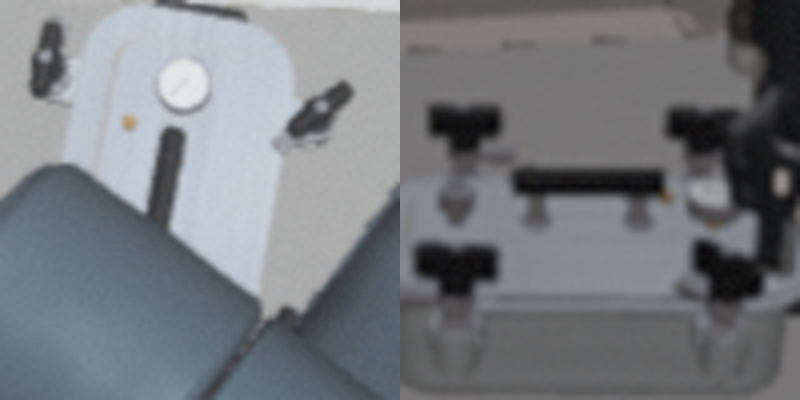

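The far right knob now stands at about 41° (0.71 rad): left half px (320,110), bar diagonal, with its arm over the lid's edge. Next is the diagonally opposite near left knob.

>>> {"name": "step_arm", "arguments": {
  "commands": [
    [-0.2, 0.6, 0, 0, 0, 1],
    [-0.5, 1.4, 0, 0, 0, 2],
    [-0.8, 2.2, 0, 0, 0, 3],
    [-1.1, 3.0, 0, 0, 0, 4],
    [-1.4, 3.8, 0, 0, 0, 5],
    [-1.7, 4.6, 0, 0, 0, 6],
    [-2.0, 5.4, 0, 0, 0, 7],
    [-2.3, 6.2, 0, 0, 0, 8.2]
  ]
}}

```text
clock: 43.8
position: [0.5055, 0.0126, 0.2907]
orientation: [[-0.0, 0.215, 0.977], [0.001, 0.977, -0.215], [-1.0, 0.001, -0.0]]
force: [0.5, -0.3, 0.2]
width: 0.0426
```

>>> {"name": "step_arm", "arguments": {
  "commands": [
    [-0.25, 0.7, 0, 0, 0, 0],
    [-0.44, 1.1, 0, 0, 0, 0],
    [-0.44, 1.24, 0, 0, 0, 0],
    [-0.44, 1.24, 0, 0, 0, 0],
    [-0.44, 1.24, -0.5, 0, 0, 0],
    [-0.44, 1.24, -0.8, 0, 0, 0],
    [-0.44, 1.24, -0.8, 0, 0, 0],
    [-0.44, 1.24, -0.8, 0, 0, 0]
  ]
}}

```text
clock: 44.6
position: [0.4859, 0.0706, 0.2505]
orientation: [[0.0, 0.222, 0.975], [-0.0, 0.975, -0.222], [-1.0, -0.0, 0.0]]
force: [0.9, 0.5, 0.3]
width: 0.0426
```

```bash
python3 lid.py pics/d1.png|grep -v S; python3 -c "
from station import *;import numpy as np
s=sense();print(s['position'],s['joint_positions'].round(1),np.degrees(np.arctan2(*s['orientation'][[1,0],1])))"
```

```text
44.6 [0.4859 0.0706 0.2505] [0.222 0.975] 0.042554308203282924
lid [ 0.5563 -0.0415 -0.0771  0.1515  0.078 ] -4.419803025708852 0.0019078257167942786
T fl 1129 centre [-0.002  -0.0018] bar angle in canner deg -0.2 [0.0146 0.0046]
T fr 1114 centre [-0.003   0.0004] bar angle in canner deg -40.5 [0.0145 0.0045]
T nl 1523 centre [-0.0074 -0.0094] bar angle in canner deg -66.8 [0.0204 0.0109]
T nr 997 centre [-0.0002  0.0009] bar angle in canner deg -6.4 [0.0144 0.0041]
[0.48615078 0.07074372 0.25114267] [ -4.8  24.5 104.2  -0.   51.2 -81.9] 77.17231265729485
```

>>> {"name": "step_arm", "arguments": {
  "commands": [
    [-0.02, 0.02, -0.3, 0, 0, 0],
    [-0.02, 0.02, -0.7, 0, 0, 0],
    [-0.02, 0.02, -1.1, 0, 0, 0],
    [-0.02, 0.02, -1.33, 0, 0, 0],
    [-0.02, 0.02, -1.33, 0, 0, 0],
    [-0.02, 0.02, -1.33, 0, 0, 0],
    [-0.02, 0.02, -1.33, 0, 0, 0],
    [-0.02, 0.02, -1.33, 0, 0, 0]
  ]
}}

```text
clock: 45.5
position: [0.4847, 0.0723, 0.1848]
orientation: [[0.002, 0.221, 0.975], [-0.0, 0.975, -0.221], [-1.0, 0.0, 0.002]]
force: [0.6, -0.2, -0.0]
width: 0.0425
```

>>> {"name": "step_arm", "arguments": {
  "commands": [
    [0, 0, 0, 0, 0, 0],
    [0, 0, 0, 0, 0, 0],
    [0, 0, 0, 0, 0, 0],
    [0, 0, 0, 0, 0, 0],
    [0, 0, 0, 0, 0, 0],
    [0, 0, 0, 0, 0, 0],
    [0, 0, 0, 0, 0, 0],
    [0, 0, 0, 0, 0, 0]
  ],
  "hand": 0
}}

```text
clock: 46.3
position: [0.4846, 0.0726, 0.1848]
orientation: [[0.002, 0.222, 0.975], [0.001, 0.975, -0.222], [-1.0, 0.001, 0.001]]
force: [-0.2, 1.5, 5.6]
width: 0.0219
```

>>> {"name": "step_arm", "arguments": {
  "commands": [
    [0, 0, -0.01, 0, 0, -1],
    [0, 0, -0.02, 0, 0, -2],
    [0, 0, -0.03, 0, 0, -3],
    [0, 0, -0.04, 0, 0, -4],
    [0, 0, -0.05, 0, 0, -5],
    [0, 0, -0.06, 0, 0, -6.2],
    [0, 0, -0.06, 0, 0, -7.3],
    [0, 0, -0.06, 0, 0, -8.3]
  ]
}}

```text
clock: 47.1
position: [0.4852, 0.0736, 0.182]
orientation: [[0.004, 0.815, 0.58], [0.002, 0.58, -0.815], [-1.0, 0.004, 0.0]]
force: [1.3, 6.7, 2.7]
width: 0.0212
```

>>> {"name": "step_arm", "arguments": {
  "commands": [
    [0, 0, 0, 0, 0, 0],
    [0, 0, 0, 0, 0, 0],
    [0, 0, 0, 0, 0, 0],
    [0, 0, 0, 0, 0, 0],
    [0, 0, 0, 0, 0, 0],
    [0, 0, 0, 0, 0, 0],
    [0, 0, 0, 0, 0, 0],
    [0, 0, 0, 0, 0, 0]
  ],
  "hand": 0.5
}}

```text
clock: 47.9
position: [0.4842, 0.0723, 0.1809]
orientation: [[-0.0, 0.812, 0.584], [0.0, 0.584, -0.812], [-1.0, -0.0, -0.0]]
force: [-0.4, 0.6, -0.6]
width: 0.0428
```

>>> {"name": "step_arm", "arguments": {
  "commands": [
    [0, 0, 0.6, 0, 0, 0],
    [0, 0, 1.4, 0, 0, 0],
    [0, 0, 2.2, 0, 0, 0],
    [0.1, 0.4, 2.2, 0, 0, 1.4],
    [0.3, 1.1, 2.2, 0, 0, 2.8],
    [0.4, 1.9, 2.2, 0, 0, 4.2],
    [0.5, 2.7, 2.2, 0, 0, 5.6],
    [0.5, 3, 2.2, 0, 0, 7]
  ]
}}

```text
clock: 48.7
position: [0.5095, 0.2254, 0.291]
orientation: [[0.001, 0.323, 0.946], [0.001, 0.946, -0.323], [-1.0, 0.002, 0.001]]
force: [-0.2, -0.4, -0.4]
width: 0.0425
```

```bash
python3 lid.py pics/d2.png|grep -v S; python3 -c "
from station import *;import numpy as np
s=sense();print(s['position'],s['joint_positions'].round(1),np.degrees(np.arctan2(*s['orientation'][[1,0],1])))"
```

```text
48.7 [0.5095 0.2254 0.291 ] [0.323 0.946] 0.042497487510443153
lid [ 0.5572 -0.0378 -0.1419  0.1516  0.0803] -8.127587523820896 0.00212605895649378
T fl 1161 centre [-0.0019 -0.0018] bar angle in canner deg -0.0 [0.0146 0.0046]
T fr 1161 centre [-0.003   0.0003] bar angle in canner deg -40.4 [0.0145 0.0046]
T nl 1207 centre [-0.001  -0.0019] bar angle in canner deg -42.6 [0.0141 0.0047]
T nr 1067 centre [-0.0003  0.0007] bar angle in canner deg -6.5 [0.0143 0.0043]
[0.50885672 0.22432724 0.29071774] [ 12.3  25.9  92.9   0.   61.2 -58.7] 70.90945325053451
```

View pics/d2.png

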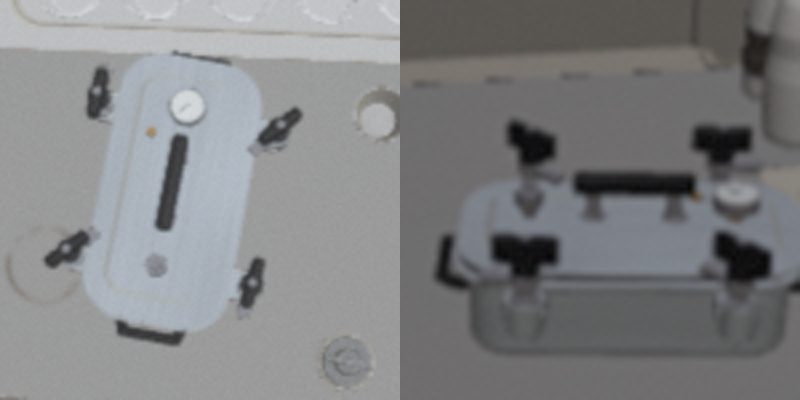

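The clear view shows the lid square on the canner (left half, centre ~(172,190)). The far right and near left knobs are at about 41–43°. Next are the far left and then the near right knob.

>>> {"name": "step_arm", "arguments": {
  "commands": [
    [0.45, -0.55, 0, 0, 0, 0.7],
    [0.95, -1.15, 0, 0, 0, 1.4],
    [1.45, -1.75, 0, 0, 0, 1.4],
    [1.95, -2.35, 0, 0, 0, 1.4],
    [2.45, -3.0, 0, 0, 0, 1.4],
    [2.75, -3.4, 0, 0, 0, 1.4],
    [2.87, -3.53, 0, 0, 0, 1.4],
    [2.87, -3.53, 0, 0, 0, 1.4]
  ]
}}

```text
clock: 49.6
position: [0.6527, 0.044, 0.2905]
orientation: [[-0.001, 0.217, 0.976], [0.0, 0.976, -0.217], [-1.0, -0.0, -0.001]]
force: [-0.9, 0.1, 0.3]
width: 0.0431
```

>>> {"name": "step_arm", "arguments": {
  "commands": [
    [0, 0, -0.5, 0, 0, 0],
    [0, 0, -0.8, 0, 0, 0],
    [0, 0, -0.8, 0, 0, 0],
    [0, 0, -0.8, 0, 0, 0],
    [0, 0, -0.8, 0, 0, 0],
    [0, 0, -0.8, 0, 0, 0],
    [0, 0, -0.8, 0, 0, 0],
    [0, 0, -0.8, 0, 0, 0]
  ]
}}

```text
clock: 50.4
position: [0.6529, 0.0458, 0.2515]
orientation: [[0.001, 0.213, 0.977], [-0.0, 0.977, -0.213], [-1.0, 0.0, 0.001]]
force: [-0.3, -0.7, 0.3]
width: 0.0426
```

>>> {"name": "step_arm", "arguments": {
  "commands": [
    [0, 0, -0.3, 0, 0, 0],
    [0, 0, -0.7, 0, 0, 0],
    [0, 0, -1.1, 0, 0, 0],
    [0, 0, -1.34, 0, 0, 0],
    [0, 0, -1.34, 0, 0, 0],
    [0, 0, -1.34, 0, 0, 0],
    [0, 0, -1.34, 0, 0, 0],
    [0, 0, -1.34, 0, 0, 0]
  ]
}}

```text
clock: 51.2
position: [0.6533, 0.0458, 0.185]
orientation: [[0.002, 0.213, 0.977], [-0.0, 0.977, -0.213], [-1.0, 0.0, 0.002]]
force: [0.9, 0.7, -0.3]
width: 0.0427
```

>>> {"name": "step_arm", "arguments": {
  "commands": [
    [0, 0, 0, 0, 0, 0],
    [0, 0, 0, 0, 0, 0],
    [0, 0, 0, 0, 0, 0],
    [0, 0, 0, 0, 0, 0],
    [0, 0, 0, 0, 0, 0],
    [0, 0, 0, 0, 0, 0],
    [0, 0, 0, 0, 0, 0],
    [0, 0, 0, 0, 0, 0]
  ],
  "hand": 0
}}

```text
clock: 52.0
position: [0.6532, 0.0462, 0.1851]
orientation: [[0.002, 0.213, 0.977], [0.001, 0.977, -0.213], [-1.0, 0.001, 0.002]]
force: [-0.5, 2.0, 5.9]
width: 0.0212
```

>>> {"name": "step_arm", "arguments": {
  "commands": [
    [0, 0, -0.01, 0, 0, -1],
    [0, 0, -0.02, 0, 0, -2],
    [0, 0, -0.03, 0, 0, -3],
    [0, 0, -0.04, 0, 0, -4],
    [0, 0, -0.05, 0, 0, -5],
    [0, 0, -0.06, 0, 0, -6.2],
    [0, 0, -0.06, 0, 0, -7.3],
    [0, 0, -0.06, 0, 0, -8.4]
  ]
}}

```text
clock: 52.8
position: [0.6536, 0.0469, 0.1822]
orientation: [[0.003, 0.814, 0.581], [0.002, 0.581, -0.814], [-1.0, 0.003, 0.001]]
force: [0.8, 3.8, 3.5]
width: 0.0214
```

>>> {"name": "step_arm", "arguments": {
  "commands": [
    [0, 0, 0, 0, 0, 0],
    [0, 0, 0, 0, 0, 0],
    [0, 0, 0, 0, 0, 0],
    [0, 0, 0, 0, 0, 0],
    [0, 0, 0, 0, 0, 0],
    [0, 0, 0, 0, 0, 0],
    [0, 0, 0, 0, 0, 0],
    [0, 0, 0, 0, 0, 0]
  ],
  "hand": 0.5
}}

```text
clock: 53.6
position: [0.6527, 0.0458, 0.1809]
orientation: [[0.0, 0.812, 0.584], [-0.0, 0.584, -0.812], [-1.0, -0.0, 0.0]]
force: [-0.9, -0.1, 1.0]
width: 0.0428
```

>>> {"name": "step_arm", "arguments": {
  "commands": [
    [0, 0, 0.6, 0, 0, 0],
    [0, 0, 1.4, 0, 0, 0],
    [0, 0, 2.2, 0, 0, 0],
    [-0.4, -0.4, 2.2, 0, 0, 1.4],
    [-0.9, -0.9, 2.2, 0, 0, 2.8],
    [-1.4, -1.3, 2.2, 0, 0, 4.2],
    [-1.9, -1.8, 2.2, 0, 0, 5.6],
    [-2.4, -2.2, 2.2, 0, 0, 7]
  ]
}}

```text
clock: 54.4
position: [0.5317, -0.0652, 0.2911]
orientation: [[0.001, 0.325, 0.946], [-0.001, 0.946, -0.325], [-1.0, -0.0, 0.001]]
force: [0.6, -0.5, 0.9]
width: 0.0425
```

>>> {"name": "step_arm", "arguments": {
  "commands": [
    [-0.5, -0.4, 0, 0, 0, 0.7],
    [-1.0, -0.8, 0, 0, 0, 0.7],
    [-1.4, -1.1, 0, 0, 0, 0.7],
    [-1.56, -1.18, 0, 0, 0, 0.7],
    [-1.56, -1.18, 0, 0, 0, 0.7],
    [-1.56, -1.18, -0.4, 0, 0, 0.7],
    [-1.56, -1.18, -0.8, 0, 0, 0.7],
    [-1.56, -1.18, -0.8, 0, 0, 0.7]
  ]
}}

```text
clock: 55.2
position: [0.4545, -0.1221, 0.2491]
orientation: [[-0.004, 0.271, 0.963], [0.002, 0.963, -0.271], [-1.0, 0.001, -0.004]]
force: [0.4, 0.1, 0.3]
width: 0.0428
```

```bash
python3 lid.py pics/d3.png|grep -v S; python3 -c "
from station import *;import numpy as np
s=sense();print(s['position'],s['joint_positions'].round(1),np.degrees(np.arctan2(*s['orientation'][[1,0],1])))"
```

```text
55.2 [ 0.4545 -0.1221  0.2491] [0.271 0.963] 0.04282244770884482
lid [ 0.558  -0.035  -0.1858  0.1512  0.0774] -10.64836180350521 0.003071196823480088
T fl 1241 centre [-0.0031 -0.0021] bar angle in canner deg -42.8 [0.0138 0.0051]
T fr 1116 centre [-0.003   0.0003] bar angle in canner deg -40.6 [0.0144 0.0045]
T nl 1134 centre [-0.001  -0.0018] bar angle in canner deg -42.6 [0.0143 0.0045]
T nr 1390 centre [-0.0124  0.0037] bar angle in canner deg 70.1 [0.0172 0.0054]
[ 0.45552472 -0.12273748  0.25092012] [ -28.7   23.3  106.8    0.    50.  -103. ] 74.27194198048085
```

>>> {"name": "step_arm", "arguments": {
  "commands": [
    [-0.01, 0, -0.3, 0, 0, 0],
    [-0.01, 0, -0.7, 0, 0, 0],
    [-0.01, 0, -1.1, 0, 0, 0],
    [-0.01, 0, -1.34, 0, 0, 0],
    [-0.01, 0, -1.34, 0, 0, 0],
    [-0.01, 0, -1.34, 0, 0, 0],
    [-0.01, 0, -1.34, 0, 0, 0],
    [-0.01, 0, -1.34, 0, 0, 0]
  ]
}}

```text
clock: 56.1
position: [0.4548, -0.1234, 0.1849]
orientation: [[0.002, 0.272, 0.962], [-0.001, 0.962, -0.272], [-1.0, -0.0, 0.002]]
force: [-0.4, 0.4, -0.9]
width: 0.0424
```

>>> {"name": "step_arm", "arguments": {
  "commands": [
    [0, 0, 0, 0, 0, 0],
    [0, 0, 0, 0, 0, 0],
    [0, 0, 0, 0, 0, 0],
    [0, 0, 0, 0, 0, 0],
    [0, 0, 0, 0, 0, 0],
    [0, 0, 0, 0, 0, 0],
    [0, 0, 0, 0, 0, 0],
    [0, 0, 0, 0, 0, 0]
  ],
  "hand": 0
}}

```text
clock: 56.9
position: [0.4546, -0.123, 0.1848]
orientation: [[0.001, 0.273, 0.962], [-0.0, 0.962, -0.273], [-1.0, 0.0, 0.001]]
force: [0.1, 2.5, 6.9]
width: 0.0215
```

>>> {"name": "step_arm", "arguments": {
  "commands": [
    [0, 0, -0.01, 0, 0, -1],
    [0, 0, -0.02, 0, 0, -2],
    [0, 0, -0.03, 0, 0, -3],
    [0, 0, -0.04, 0, 0, -4],
    [0, 0, -0.05, 0, 0, -5],
    [0, 0, -0.06, 0, 0, -6.2],
    [0, 0, -0.06, 0, 0, -7.2],
    [0, 0, -0.06, 0, 0, -7.7]
  ]
}}

```text
clock: 57.7
position: [0.455, -0.1224, 0.1821]
orientation: [[0.003, 0.814, 0.581], [0.001, 0.581, -0.814], [-1.0, 0.003, 0.001]]
force: [1.9, 5.5, 6.4]
width: 0.0213
```

>>> {"name": "step_arm", "arguments": {
  "commands": [
    [0, 0, 0, 0, 0, 0],
    [0, 0, 0, 0, 0, 0],
    [0, 0, 0, 0, 0, 0],
    [0, 0, 0, 0, 0, 0],
    [0, 0, 0, 0, 0, 0],
    [0, 0, 0, 0, 0, 0],
    [0, 0, 0, 0, 0, 0],
    [0, 0, 0, 0, 0, 0]
  ],
  "hand": 0.5
}}

```text
clock: 58.5
position: [0.4542, -0.1232, 0.1809]
orientation: [[-0.0, 0.812, 0.584], [0.0, 0.584, -0.812], [-1.0, -0.0, -0.0]]
force: [0.3, 0.1, 0.0]
width: 0.0425
```

>>> {"name": "step_arm", "arguments": {
  "commands": [
    [0, 0, 0.6, 0, 0, 0],
    [0, 0, 1.4, 0, 0, 0],
    [0, 0, 2.2, 0, 0, 0],
    [0.1, -0.6, 2.2, 0, 0, 0],
    [0.3, -1.3, 2.2, 0, 0, 0],
    [0.5, -2.0, 2.2, 0, 0, 0],
    [0.7, -2.8, 2.2, 0, 0, 0],
    [0.9, -3.5, 2.2, 0, 0, 0]
  ]
}}

```text
clock: 59.3
position: [0.4994, -0.3, 0.2909]
orientation: [[0.0, 0.812, 0.583], [-0.0, 0.583, -0.812], [-1.0, -0.0, 0.0]]
force: [0.1, 0.2, 0.2]
width: 0.0428
```

```bash
python3 lid.py pics/d4.png|grep -v S; python3 -c "
from station import *;import numpy as np
s=sense();print(s['position'],s['joint_positions'].round(1),np.degrees(np.arctan2(*s['orientation'][[1,0],1])))"
```

```text
59.3 [ 0.4994 -0.3     0.2909] [0.812 0.583] 0.04278759612296633
lid [ 0.5651 -0.0388 -0.1454  0.1427  0.0801] -8.330976257730422 0.0023720339118310785
T fl 1149 centre [-0.0033 -0.002 ] bar angle in canner deg -42.8 [0.0137 0.005 ]
T fr 1014 centre [-0.0032  0.0006] bar angle in canner deg -40.8 [0.0143 0.0043]
T nl 1091 centre [-0.0011 -0.0019] bar angle in canner deg -42.7 [0.0142 0.0045]
T nr 900 centre [-0.0006  0.0003] bar angle in canner deg -44.5 [0.0143 0.004 ]
[ 0.5005698  -0.3032277   0.29099019] [-42.1  27.9  88.9  -0.1  62.9 -77.6] 35.51213997481081
```

View pics/d4.png

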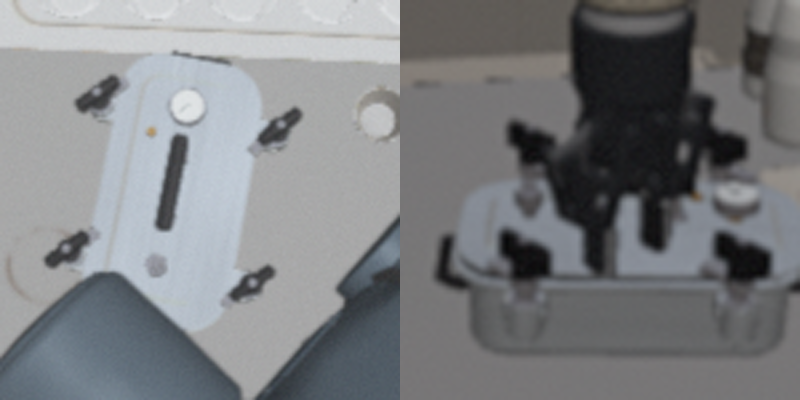

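All four knobs read 41–45° in the top view (0.71–0.78 rad). Second pass in the same order, starting with the far right knob.

>>> {"name": "step_arm", "arguments": {
  "commands": [
    [0.4, 0.5, 0, 0, 0, 0.4],
    [0.8, 1.0, 0, 0, 0, 0.4],
    [1.3, 1.6, 0, 0, 0, 0.4],
    [1.8, 2.2, 0, 0, 0, 0.4],
    [2.2, 2.7, 0, 0, 0, 0.4],
    [2.46, 2.96, 0, 0, 0, 0.4],
    [2.46, 2.96, -0.4, 0, 0, 0.4],
    [2.46, 2.96, -0.9, 0, 0, 0.4]
  ]
}}

```text
clock: 60.2
position: [0.6231, -0.1497, 0.2467]
orientation: [[0.003, 0.79, 0.613], [-0.002, 0.613, -0.79], [-1.0, 0.001, 0.003]]
force: [0.6, -0.2, 0.2]
width: 0.043
```

>>> {"name": "step_arm", "arguments": {
  "commands": [
    [0, 0, -0.4, 0, 0, 0],
    [0, 0, -0.8, 0, 0, 0],
    [0, 0, -1.1, 0, 0, 0],
    [0, 0, -1.3, 0, 0, 0],
    [0, 0, -1.3, 0, 0, 0],
    [0, 0, -1.3, 0, 0, 0],
    [0, 0, -1.3, 0, 0, 0],
    [0, 0, -1.3, 0, 0, 0]
  ]
}}

```text
clock: 61.0
position: [0.6227, -0.1504, 0.182]
orientation: [[0.002, 0.791, 0.612], [-0.001, 0.612, -0.791], [-1.0, 0.001, 0.002]]
force: [-0.1, 0.2, 0.6]
width: 0.0428
```

>>> {"name": "step_arm", "arguments": {
  "commands": [
    [0, 0, 0, 0, 0, 0],
    [0, 0, 0, 0, 0, 0],
    [0, 0, 0, 0, 0, 0],
    [0, 0, 0, 0, 0, 0],
    [0, 0, 0, 0, 0, 0],
    [0, 0, 0, 0, 0, 0],
    [0, 0, 0, 0, 0, 0],
    [0, 0, 0, 0, 0, 0]
  ],
  "hand": 0
}}

```text
clock: 61.8
position: [0.6235, -0.1496, 0.1821]
orientation: [[0.004, 0.791, 0.612], [0.0, 0.612, -0.791], [-1.0, 0.003, 0.002]]
force: [3.4, 4.4, 5.8]
width: 0.0212
```

>>> {"name": "step_arm", "arguments": {
  "commands": [
    [0, 0, -0.01, 0, 0, -1.2],
    [0, 0, -0.02, 0, 0, -2.4],
    [0, 0, -0.03, 0, 0, -3.6],
    [0, 0, -0.04, 0, 0, -4.8],
    [0, 0, -0.05, 0, 0, -6.0],
    [0, 0, -0.06, 0, 0, -7.2],
    [0, 0, -0.06, 0, 0, -8.4],
    [0, 0, -0.06, 0, 0, -9.5]
  ]
}}

```text
clock: 62.6
position: [0.6236, -0.1495, 0.1791]
orientation: [[0.004, 0.985, -0.173], [-0.0, -0.173, -0.985], [-1.0, 0.004, -0.001]]
force: [3.2, 4.6, 2.7]
width: 0.0215
```

>>> {"name": "step_arm", "arguments": {
  "commands": [
    [0, 0, 0, 0, 0, 0],
    [0, 0, 0, 0, 0, 0],
    [0, 0, 0, 0, 0, 0],
    [0, 0, 0, 0, 0, 0],
    [0, 0, 0, 0, 0, 0],
    [0, 0, 0, 0, 0, 0],
    [0, 0, 0, 0, 0, 0],
    [0, 0, 0, 0, 0, 0]
  ]
}}

```text
clock: 63.4
position: [0.6236, -0.1496, 0.179]
orientation: [[0.004, 0.986, -0.17], [0.0, -0.17, -0.986], [-1.0, 0.004, -0.001]]
force: [3.9, 4.0, 4.6]
width: 0.0213
```

>>> {"name": "step_arm", "arguments": {
  "commands": [
    [0, 0, 0, 0, 0, 0],
    [0, 0, 0, 0, 0, 0],
    [0, 0, 0, 0, 0, 0],
    [0, 0, 0, 0, 0, 0],
    [0, 0, 0, 0, 0, 0],
    [0, 0, 0.6, 0, 0, 0],
    [0, 0, 1.4, 0, 0, 0],
    [0, 0, 2.2, 0, 0, 0]
  ],
  "hand": 0.5
}}

```text
clock: 64.2
position: [0.6217, -0.1502, 0.2883]
orientation: [[-0.002, 0.985, -0.17], [0.001, -0.17, -0.985], [-1.0, -0.002, -0.0]]
force: [0.8, 0.3, -0.2]
width: 0.0427
```

>>> {"name": "step_arm", "arguments": {
  "commands": [
    [-0.4, 0.6, 0, 0, 0, 1.2],
    [-0.8, 1.2, 0, 0, 0, 2.4],
    [-1.2, 1.9, 0, 0, 0, 3.6],
    [-1.6, 2.6, 0, 0, 0, 4.8],
    [-2.0, 3.2, 0, 0, 0, 6.0],
    [-2.4, 3.9, 0, 0, 0, 7.2],
    [-2.77, 4.45, 0, 0, 0, 8.4],
    [-2.77, 4.45, 0, 0, 0, 9.1]
  ]
}}

```text
clock: 65.0
position: [0.48, 0.0752, 0.2877]
orientation: [[-0.004, 0.808, 0.589], [0.001, 0.589, -0.808], [-1.0, -0.003, -0.003]]
force: [-0.2, -0.7, -0.1]
width: 0.0424
```

>>> {"name": "step_arm", "arguments": {
  "commands": [
    [0, 0, -0.4, 0, 0, 0],
    [0, 0, -0.8, 0, 0, 0],
    [0, 0, -0.8, 0, 0, 0],
    [0, 0, -0.8, 0, 0, 0],
    [0, 0, -0.8, 0, 0, 0],
    [0, 0, -0.8, 0, 0, 0],
    [0, 0, -0.8, 0, 0, 0],
    [0, 0, -0.8, 0, 0, 0]
  ]
}}

```text
clock: 65.8
position: [0.4839, 0.0722, 0.2483]
orientation: [[0.001, 0.812, 0.584], [-0.0, 0.584, -0.812], [-1.0, 0.001, 0.001]]
force: [-0.5, 0.5, -0.2]
width: 0.0426
```

```bash
python3 lid.py pics/e1.png|grep -v S; python3 -c "
from station import *;import numpy as np
s=sense();print(s['position'],s['joint_positions'].round(1),np.degrees(np.arctan2(*s['orientation'][[1,0],1])))"
```

```text
65.8 [0.4839 0.0722 0.2483] [0.812 0.584] 0.04255590353003814
lid [ 0.5564 -0.0393 -0.0834  0.1516  0.0787] -4.777963167156725 0.0021073027245921486
T fl 1298 centre [-0.0032 -0.002 ] bar angle in canner deg -42.9 [0.0139 0.0052]
T fr 1244 centre [-0.0037  0.0009] bar angle in canner deg -88.0 [0.014 0.005]
T nl 1348 centre [-0.0085 -0.0107] bar angle in canner deg -57.6 [0.0188 0.0114]
T nr 969 centre [-0.0006  0.0003] bar angle in canner deg -44.6 [0.0144 0.0041]
[0.48377828 0.07228698 0.24817932] [ -4.6  24.7 104.6  -0.   50.7 -40.3] 35.71406934062457
```

>>> {"name": "step_arm", "arguments": {
  "commands": [
    [0, 0, -0.3, 0, 0, 0],
    [0, 0, -0.7, 0, 0, 0],
    [0, 0, -1.1, 0, 0, 0],
    [0, 0, -1.34, 0, 0, 0],
    [0, 0, -1.34, 0, 0, 0],
    [0, 0, -1.34, 0, 0, 0],
    [0, 0, -1.34, 0, 0, 0],
    [0, 0, -1.34, 0, 0, 0]
  ]
}}

```text
clock: 66.7
position: [0.4842, 0.0723, 0.1817]
orientation: [[0.002, 0.812, 0.584], [-0.0, 0.584, -0.812], [-1.0, 0.001, 0.001]]
force: [0.5, 0.6, -0.4]
width: 0.0426
```

>>> {"name": "step_arm", "arguments": {
  "commands": [
    [0, 0, 0, 0, 0, 0],
    [0, 0, 0, 0, 0, 0],
    [0, 0, 0, 0, 0, 0],
    [0, 0, 0, 0, 0, 0],
    [0, 0, 0, 0, 0, 0],
    [0, 0, 0, 0, 0, 0],
    [0, 0, 0, 0, 0, 0],
    [0, 0, 0, 0, 0, 0]
  ],
  "hand": 0
}}

```text
clock: 67.5
position: [0.4854, 0.0732, 0.1821]
orientation: [[0.005, 0.813, 0.583], [0.002, 0.583, -0.813], [-1.0, 0.005, 0.002]]
force: [1.4, 4.3, 3.4]
width: 0.0213
```

>>> {"name": "step_arm", "arguments": {
  "commands": [
    [0, 0, -0.01, 0, 0, -1.2],
    [0, 0, -0.02, 0, 0, -2.4],
    [0, 0, -0.03, 0, 0, -3.6],
    [0, 0, -0.04, 0, 0, -4.8],
    [0, 0, -0.05, 0, 0, -6.0],
    [0, 0, -0.06, 0, 0, -7.2],
    [0, 0, -0.06, 0, 0, -8.4],
    [0, 0, -0.06, 0, 0, -9.4]
  ]
}}

```text
clock: 68.3
position: [0.4863, 0.0734, 0.1791]
orientation: [[0.008, 0.98, -0.2], [0.002, -0.2, -0.98], [-1.0, 0.007, -0.003]]
force: [4.2, 6.5, -0.3]
width: 0.0216
```

>>> {"name": "step_arm", "arguments": {
  "commands": [
    [0, 0, 0, 0, 0, 0],
    [0, 0, 0, 0, 0, 0],
    [0, 0, 0, 0, 0, 0],
    [0, 0, 0, 0, 0, 0],
    [0, 0, 0, 0, 0, 0],
    [0, 0, 0, 0, 0, 0],
    [0, 0, 0, 0, 0, 0],
    [0, 0, 0, 0, 0, 0]
  ]
}}

```text
clock: 69.1
position: [0.4863, 0.0734, 0.179]
orientation: [[0.007, 0.98, -0.197], [0.002, -0.197, -0.98], [-1.0, 0.007, -0.003]]
force: [2.8, 6.1, 3.0]
width: 0.021
```

>>> {"name": "step_arm", "arguments": {
  "commands": [
    [0, 0, 0, 0, 0, 0],
    [0, 0, 0, 0, 0, 0],
    [0, 0, 0, 0, 0, 0],
    [0, 0, 0, 0, 0, 0],
    [0, 0, 0, 0, 0, 0],
    [0, 0, 0.6, 0, 0, 0],
    [0, 0, 1.4, 0, 0, 0],
    [0, 0, 2.2, 0, 0, 0]
  ],
  "hand": 0.5
}}

```text
clock: 69.9
position: [0.4831, 0.0722, 0.2886]
orientation: [[-0.002, 0.981, -0.196], [0.0, -0.196, -0.981], [-1.0, -0.002, 0.0]]
force: [0.7, -0.2, -0.9]
width: 0.0426
```

>>> {"name": "step_arm", "arguments": {
  "commands": [
    [0.4, -0.1, 0, 0, 0, 1.2],
    [0.9, -0.2, 0, 0, 0, 2.4],
    [1.4, -0.25, 0, 0, 0, 3.6],
    [1.9, -0.3, 0, 0, 0, 4.8],
    [2.4, -0.4, 0, 0, 0, 6.0],
    [2.9, -0.5, 0, 0, 0, 7.2],
    [3.37, -0.53, 0, 0, 0, 8.4],
    [3.37, -0.53, 0, 0, 0, 9.1]
  ]
}}

```text
clock: 70.7
position: [0.655, 0.0449, 0.2875]
orientation: [[0.003, 0.826, 0.564], [-0.0, 0.564, -0.826], [-1.0, 0.002, 0.002]]
force: [-0.5, -0.2, 0.7]
width: 0.043
```

>>> {"name": "step_arm", "arguments": {
  "commands": [
    [0, 0, -0.4, 0, 0, 0],
    [0, 0, -0.8, 0, 0, 0],
    [0, 0, -0.8, 0, 0, 0],
    [0, 0, -0.8, 0, 0, 0],
    [0, 0, -0.8, 0, 0, 0],
    [0, 0, -0.8, 0, 0, 0],
    [0, 0, -0.8, 0, 0, 0],
    [0, 0, -0.8, 0, 0, 0]
  ]
}}

```text
clock: 71.5
position: [0.6524, 0.0458, 0.2486]
orientation: [[0.001, 0.827, 0.562], [-0.0, 0.562, -0.827], [-1.0, 0.001, 0.001]]
force: [-0.0, -0.2, -0.2]
width: 0.0425
```

```bash
python3 lid.py pics/e2.png|grep -v S; python3 -c "
from station import *;import numpy as np
s=sense();print(s['position'],s['joint_positions'].round(1),np.degrees(np.arctan2(*s['orientation'][[1,0],1])))"
```

```text
71.5 [0.6524 0.0458 0.2486] [0.827 0.562] 0.04246918487116317
lid [ 0.5567 -0.0396 -0.161   0.1513  0.0781] -9.226235642236828 0.0022533589714275673
T fl 1470 centre [ 0.0029 -0.0016] bar angle in canner deg 74.5 [0.0212 0.0118]
T fr 1171 centre [-0.0036  0.0011] bar angle in canner deg -88.1 [0.0141 0.0048]
T nl 1395 centre [-0.0037 -0.0056] bar angle in canner deg -11.5 [0.0156 0.008 ]
T nr 880 centre [-0.0007  0.0005] bar angle in canner deg -44.3 [0.0144 0.0039]
[0.65225199 0.04580105 0.2482495 ] [ -5.8  36.   80.7  -0.   63.3 -40. ] 34.215930022453506
```

View pics/e2.png

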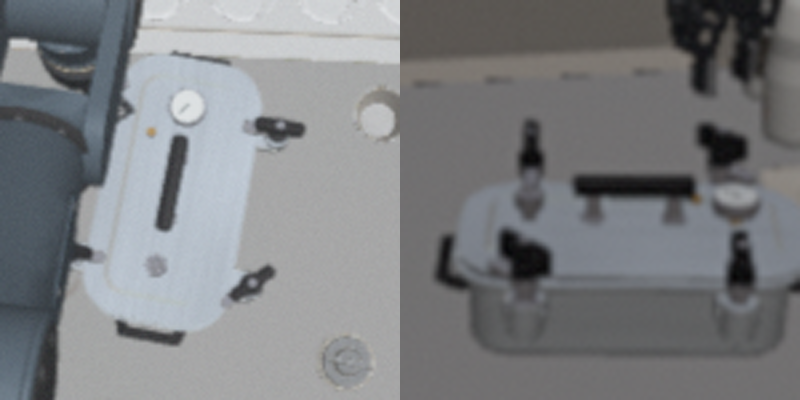

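The near left knob is square across the rim in both views (top px (85,254), side px (531,150)), and so is the far right (280,127). On to the far left, then the near right.

>>> {"name": "step_arm", "arguments": {
  "commands": [
    [0, 0, -0.3, 0, 0, 0],
    [0, 0, -0.7, 0, 0, 0],
    [0, 0, -1.1, 0, 0, 0],
    [0, 0, -1.34, 0, 0, 0],
    [0, 0, -1.34, 0, 0, 0],
    [0, 0, -1.34, 0, 0, 0],
    [0, 0, -1.34, 0, 0, 0],
    [0, 0, -1.34, 0, 0, 0]
  ]
}}

```text
clock: 72.4
position: [0.6529, 0.0458, 0.182]
orientation: [[0.002, 0.827, 0.562], [-0.0, 0.562, -0.827], [-1.0, 0.002, 0.001]]
force: [-0.2, 0.9, -0.3]
width: 0.0426
```

>>> {"name": "step_arm", "arguments": {
  "commands": [
    [0, 0, 0, 0, 0, 0],
    [0, 0, 0, 0, 0, 0],
    [0, 0, 0, 0, 0, 0],
    [0, 0, 0, 0, 0, 0],
    [0, 0, 0, 0, 0, 0],
    [0, 0, 0, 0, 0, 0],
    [0, 0, 0, 0, 0, 0],
    [0, 0, 0, 0, 0, 0]
  ],
  "hand": 0
}}

```text
clock: 73.2
position: [0.6537, 0.0465, 0.1823]
orientation: [[0.005, 0.827, 0.562], [0.001, 0.562, -0.827], [-1.0, 0.005, 0.002]]
force: [3.6, 3.2, 6.0]
width: 0.0213
```

>>> {"name": "step_arm", "arguments": {
  "commands": [
    [0, 0, -0.01, 0, 0, -1.2],
    [0, 0, -0.02, 0, 0, -2.4],
    [0, 0, -0.03, 0, 0, -3.6],
    [0, 0, -0.04, 0, 0, -4.8],
    [0, 0, -0.05, 0, 0, -6.0],
    [0, 0, -0.06, 0, 0, -7.2],
    [0, 0, -0.06, 0, 0, -8.4],
    [0, 0, -0.06, 0, 0, -9.0]
  ]
}}

```text
clock: 74.0
position: [0.6542, 0.0466, 0.1793]
orientation: [[0.006, 0.982, -0.19], [0.001, -0.19, -0.982], [-1.0, 0.006, -0.002]]
force: [4.6, 5.6, 3.4]
width: 0.0213
```

>>> {"name": "step_arm", "arguments": {
  "commands": [
    [0, 0, 0, 0, 0, 0],
    [0, 0, 0, 0, 0, 0],
    [0, 0, 0, 0, 0, 0],
    [0, 0, 0, 0, 0, 0],
    [0, 0, 0, 0, 0, 0],
    [0, 0, 0, 0, 0, 0],
    [0, 0, 0, 0, 0, 0],
    [0, 0, 0, 0, 0, 0]
  ]
}}

```text
clock: 74.8
position: [0.6542, 0.0466, 0.1792]
orientation: [[0.006, 0.982, -0.188], [0.001, -0.188, -0.982], [-1.0, 0.006, -0.002]]
force: [4.1, 4.9, 3.8]
width: 0.0211
```

>>> {"name": "step_arm", "arguments": {
  "commands": [
    [0, 0, 0, 0, 0, 0],
    [0, 0, 0, 0, 0, 0],
    [0, 0, 0, 0, 0, 0],
    [0, 0, 0, 0, 0, 0],
    [0, 0, 0, 0, 0, 0],
    [0, 0, 0.6, 0, 0, 0],
    [0, 0, 1.4, 0, 0, 0],
    [0, 0, 2.2, 0, 0, 0]
  ],
  "hand": 0.5
}}

```text
clock: 75.6
position: [0.6516, 0.0457, 0.2883]
orientation: [[-0.003, 0.982, -0.187], [0.0, -0.187, -0.982], [-1.0, -0.003, 0.0]]
force: [1.0, 0.1, -0.1]
width: 0.0424
```

>>> {"name": "step_arm", "arguments": {
  "commands": [
    [-0.4, -0.3, 0, 0, 0, 1.2],
    [-0.95, -0.8, 0, 0, 0, 2.4],
    [-1.5, -1.3, 0, 0, 0, 3.6],
    [-2.05, -1.75, 0, 0, 0, 4.8],
    [-2.6, -2.2, 0, 0, 0, 6.0],
    [-3.1, -2.65, 0, 0, 0, 7.2],
    [-3.6, -3.1, 0, 0, 0, 8.4],
    [-3.96, -3.38, 0, 0, 0, 9.2]
  ]
}}

```text
clock: 76.4
position: [0.4525, -0.1243, 0.288]
orientation: [[-0.001, 0.816, 0.579], [-0.0, 0.579, -0.816], [-1.0, -0.001, -0.0]]
force: [0.1, -0.5, 1.3]
width: 0.0428
```

>>> {"name": "step_arm", "arguments": {
  "commands": [
    [0, 0, -0.2, 0, 0, 0],
    [0, 0, -0.8, 0, 0, 0],
    [0, 0, -0.8, 0, 0, 0],
    [0, 0, -0.8, 0, 0, 0],
    [0, 0, -0.8, 0, 0, 0],
    [0, 0, -0.8, 0, 0, 0],
    [0, 0, -0.8, 0, 0, 0],
    [0, 0, -0.8, 0, 0, 0]
  ]
}}

```text
clock: 77.2
position: [0.4545, -0.1232, 0.2484]
orientation: [[0.001, 0.817, 0.577], [-0.001, 0.577, -0.817], [-1.0, 0.0, 0.001]]
force: [1.0, -0.4, -0.2]
width: 0.0426
```

```bash
python3 lid.py pics/e3.png|grep -v S; python3 -c "
from station import *;import numpy as np
s=sense();print(s['position'],s['joint_positions'].round(1),np.degrees(np.arctan2(*s['orientation'][[1,0],1])))"
```

```text
77.2 [ 0.4545 -0.1232  0.2484] [0.817 0.577] 0.04256717678250014
lid [ 0.5583 -0.0359 -0.1757  0.152   0.0769] -10.066027105631226 0.00225728020601499
T fl 1237 centre [-0.0038 -0.0019] bar angle in canner deg 88.7 [0.0141 0.0048]
T fr 1234 centre [-0.0036  0.0008] bar angle in canner deg -88.1 [0.0141 0.0049]
T nl 1030 centre [-0.0014 -0.0014] bar angle in canner deg 89.4 [0.0144 0.0041]
T nr 1315 centre [-0.0128  0.0039] bar angle in canner deg 70.2 [0.0166 0.0048]
[ 0.45432138 -0.12318477  0.24820488] [-28.8  23.4 107.1  -0.   49.4 -64. ] 35.21860815602823
```

>>> {"name": "step_arm", "arguments": {
  "commands": [
    [0, 0, -0.3, 0, 0, 0],
    [0, 0, -0.7, 0, 0, 0],
    [0, 0, -1.1, 0, 0, 0],
    [0, 0, -1.34, 0, 0, 0],
    [0, 0, -1.34, 0, 0, 0],
    [0, 0, -1.34, 0, 0, 0],
    [0, 0, -1.34, 0, 0, 0],
    [0, 0, -1.34, 0, 0, 0]
  ]
}}

```text
clock: 78.1
position: [0.4546, -0.1234, 0.1817]
orientation: [[0.002, 0.817, 0.577], [-0.001, 0.577, -0.817], [-1.0, 0.001, 0.002]]
force: [0.4, -1.1, -0.2]
width: 0.043
```

>>> {"name": "step_arm", "arguments": {
  "commands": [
    [0, 0, 0, 0, 0, 0],
    [0, 0, 0, 0, 0, 0],
    [0, 0, 0, 0, 0, 0],
    [0, 0, 0, 0, 0, 0],
    [0, 0, 0, 0, 0, 0],
    [0, 0, 0, 0, 0, 0],
    [0, 0, 0, 0, 0, 0],
    [0, 0, 0, 0, 0, 0]
  ],
  "hand": 0
}}

```text
clock: 78.9
position: [0.4553, -0.1228, 0.1819]
orientation: [[0.003, 0.818, 0.576], [0.0, 0.576, -0.818], [-1.0, 0.003, 0.002]]
force: [2.1, 3.7, 4.7]
width: 0.0213
```

>>> {"name": "step_arm", "arguments": {
  "commands": [
    [0, 0, -0.01, 0, 0, -1.2],
    [0, 0, -0.02, 0, 0, -2.4],
    [0, 0, -0.03, 0, 0, -3.6],
    [0, 0, -0.04, 0, 0, -4.8],
    [0, 0, -0.05, 0, 0, -6.0],
    [0, 0, -0.06, 0, 0, -7.2],
    [0, 0, -0.06, 0, 0, -8.4],
    [0, 0, -0.06, 0, 0, -9.2]
  ]
}}

```text
clock: 79.7
position: [0.4557, -0.1227, 0.1789]
orientation: [[0.004, 0.982, -0.191], [-0.0, -0.191, -0.982], [-1.0, 0.004, -0.001]]
force: [3.3, 4.8, 2.1]
width: 0.021
```

>>> {"name": "step_arm", "arguments": {
  "commands": [
    [0, 0, 0, 0, 0, 0],
    [0, 0, 0, 0, 0, 0],
    [0, 0, 0, 0, 0, 0],
    [0, 0, 0, 0, 0, 0],
    [0, 0, 0, 0, 0, 0],
    [0, 0, 0, 0, 0, 0],
    [0, 0, 0, 0, 0, 0],
    [0, 0, 0, 0, 0, 0]
  ]
}}

```text
clock: 80.5
position: [0.4558, -0.1227, 0.1789]
orientation: [[0.004, 0.982, -0.188], [0.0, -0.188, -0.982], [-1.0, 0.004, -0.001]]
force: [3.6, 5.6, 3.6]
width: 0.0213
```

>>> {"name": "step_arm", "arguments": {
  "commands": [
    [0, 0, 0, 0, 0, 0],
    [0, 0, 0, 0, 0, 0],
    [0, 0, 0, 0, 0, 0],
    [0, 0, 0, 0, 0, 0],
    [0, 0, 0, 0, 0, 0],
    [0, 0, 0.6, 0, 0, 0],
    [0, 0, 1.4, 0, 0, 0],
    [0, 0, 2.2, 0, 0, 0]
  ],
  "hand": 0.5
}}

```text
clock: 81.3
position: [0.4537, -0.123, 0.2886]
orientation: [[-0.002, 0.982, -0.187], [0.001, -0.187, -0.982], [-1.0, -0.002, -0.001]]
force: [0.2, -0.8, 0.5]
width: 0.0425
```

>>> {"name": "step_arm", "arguments": {
  "commands": [
    [0, -0.7, 0, 0, 0, 0],
    [0.1, -1.5, 0, 0, 0, 0],
    [0.2, -2.3, 0, 0, 0, 0],
    [0.2, -3.1, 0, 0, 0, 0],
    [0.2, -3.9, 0, 0, 0, 0],
    [0.2, -4.7, 0, 0, 0, 0],
    [0.2, -5.3, 0, 0, 0, 0],
    [0.2, -5.5, 0, 0, 0, 0]
  ]
}}

```text
clock: 82.1
position: [0.4638, -0.4015, 0.2876]
orientation: [[0.0, 0.982, -0.19], [-0.002, -0.19, -0.982], [-1.0, 0.001, 0.001]]
force: [-0.6, -0.3, 0.3]
width: 0.0428
```

```bash
python3 lid.py pics/f1.png|grep -v S
```

```text
82.1 [ 0.4638 -0.4015  0.2876] [ 0.982 -0.19 ] 0.0428385224803854
lid [ 0.5569 -0.0377 -0.1506  0.1512  0.0795] -8.62894555784105 0.002166663339852548
T fl 1170 centre [-0.0038 -0.002 ] bar angle in canner deg 88.5 [0.014  0.0048]
T fr 1166 centre [-0.0037  0.0012] bar angle in canner deg -88.1 [0.0139 0.0048]
T nl 977 centre [-0.0015 -0.0015] bar angle in canner deg 89.4 [0.0145 0.004 ]
T nr 722 centre [-0.0026  0.0139] bar angle in canner deg -47.6 [0.0092 0.0045]
```

View pics/f1.png

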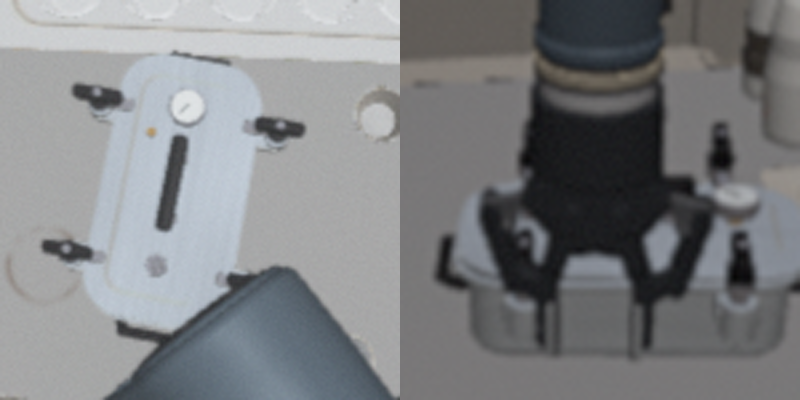

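Three knobs are home, and the near right one is mostly hidden by the arm. I'll move the arm to the left for a clear final check.

>>> {"name": "step_arm", "arguments": {
  "commands": [
    [0.1, 0.7, 0.1, 0, 0, 0],
    [0.2, 1.5, 0.2, 0, 0, 0],
    [0.3, 2.4, 0.2, 0, 0, 0],
    [0.4, 3.3, 0.2, 0, 0, 0],
    [0.5, 4.2, 0.2, 0, 0, 0],
    [0.6, 5.1, 0.2, 0, 0, 0],
    [0.7, 6.0, 0.2, 0, 0, 0],
    [0.8, 6.9, 0.2, 0, 0, 0]
  ]
}}

```text
clock: 83.0
position: [0.5026, -0.0494, 0.298]
orientation: [[-0.001, 0.983, -0.186], [0.001, -0.186, -0.983], [-1.0, -0.002, -0.001]]
force: [1.4, 0.5, -1.2]
width: 0.0424
```

>>> {"name": "step_arm", "arguments": {
  "commands": [
    [0, 0.9, 0, 0, 0, 0],
    [0, 1.8, 0, 0, 0, 0],
    [0, 2.7, 0, 0, 0, 0],
    [0, 3.6, 0, 0, 0, 0],
    [0, 4.5, 0, 0, 0, 0],
    [0, 5.2, 0, 0, 0, 0],
    [0, 5.7, 0, 0, 0, 0],
    [0, 5.7, 0, 0, 0, 0]
  ]
}}

```text
clock: 83.8
position: [0.5016, 0.2357, 0.2979]
orientation: [[-0.001, 0.983, -0.181], [0.001, -0.181, -0.983], [-1.0, -0.001, -0.001]]
force: [-0.7, -0.7, 0.3]
width: 0.0425
```

```bash
python3 lid.py pics/f2.png; python3 - <<'E'
from h import *
T=camera("top")
for q,z in(("twist_timer",.024),("steel_cup",.02)):
    for m in masks_of(T,q)[:1]:
        b=mbox(m["region"]); print(q,ray(T,(b[:2]+b[2:])/2,z),m["conf"])
# handle position vs lid centre
g=T["image"].max(2); C=proj(T,[.5543,-.0386,.135])[0]
n,l,st,c=cv2.connectedComponentsWithStats((g<75).astype(np.uint8))
for i in range(1,n):
    if st[i,4]>80 and np.hypot(*(c[i]-C))<15: print("handle",ray(T,c[i],.139),st[i])
E
```

```text
83.8 [0.5016 0.2357 0.2979] [ 0.983 -0.181] 0.042471035171104794
lid [ 0.556  -0.0377 -0.1596  0.1501  0.0791] -9.143262225106223 0.0021304253995566985
T fl 1313 centre [-0.0038 -0.0018] bar angle in canner deg 88.4 [0.0142 0.005 ]
T fr 1292 centre [-0.0036  0.0009] bar angle in canner deg -87.8 [0.0141 0.005 ]
T nl 1117 centre [-0.0013 -0.0014] bar angle in canner deg 89.6 [0.0144 0.0043]
T nr 1102 centre [-0.0011  0.0003] bar angle in canner deg -89.7 [0.0144 0.0042]
S fl 504 centre [-0.0004 -0.0083] bar angle in canner deg 87.5 [0.0164 0.0047]
S fr 636 centre [-0.0013 -0.0092] bar angle in canner deg 87.1 [0.0162 0.0043]
S nl 466 centre [ 0.0018 -0.0057] bar angle in canner deg -89.0 [0.0167 0.0041]
S nr 614 centre [ 0.0021 -0.0088] bar angle in canner deg -89.3 [0.0166 0.0039]
twist_timer [ 0.37762554 -0.23657928  0.024     ] 0.65
steel_cup [ 0.66226839 -0.27568948  0.02      ] 0.86
handle [ 0.55678733 -0.03625733  0.139     ] [239 161  11  35 160]
```

View pics/f2.png

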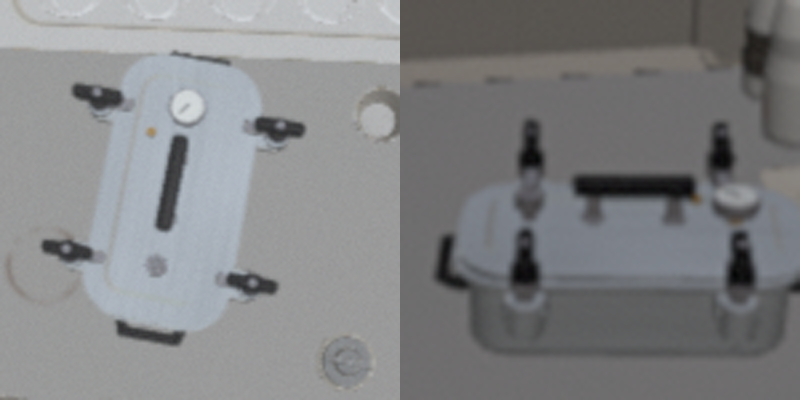

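All four knobs are square across the rim, the lid is square and level, and the gripper is clear. I'm handing in.

```bash
python3 -c "
from station import *
print(sign_off())"
```

```text
the job is handed in; nothing more can be done
None
```

The job is done and handed in at about 84 s of the 210 s allowed; no verdict was reported. All four grey-lidded jars stand in one row on the rack, and the lid is on the gasket. I tightened the clamps far right, near left, far left, near right, in two passes.

What the last checks showed:
- **Jars:** before the lid went on, they were about 58–63 mm apart and within about 3 mm of the middle line. They can't be seen under the lid now, so that is their last measured position.
- **Clamps:** the first pass left them at 41–45° (0.71–0.78 rad). At the end the top view puts all four at about 88–92°, above the 1.4 rad (80°) needed, and the side view agrees.
- **Lid:** its handle sits about 3 mm from the canner's centre. It looked square and level, and the gripper was clear of everything.
- **Other things:** the cup had not moved, and the timer read within 1.5 mm of its start. I didn't touch the purple or turquoise look-alikes.

Two readings were off or missing:
- **Lid outline fit:** with the lid on the canner the fit was disturbed by the clamps and grips, and by the arm in some shots. Its yaw readings varied by several degrees. The last clear shot read −9.1° against the canner's −8.8°, so I relied on that, the handle position and the pictures.
- **Lid height:** I did not measure how far the clamps drew the lid down.

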